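# Pack the detector modules into their slotted storage tube

### The job

Pack up the layout electronics: first make the tilted storage tube ready, with its bottom cap pushed fully home and its top cap pulled fully off, up to its stop. Then slide every detector module on the table down into the tube, all facing the same way with the wide ledge under the tube's wide lip, and last press the top cap fully home again. Leave the other things on the table where they are.

Things in the scene. Friction and masses are not known exactly. Their poses are not given: they have to be found in the camera images.
- tube: Slotted aluminium storage tube, fixed on a dark steel stand, tilted 26 degrees. Origin on its inner floor, on the centre line of its top slot, at the inner face of the bottom cap when home. x points uphill along the tube, z up square to its floor, y sideways. The tube proper, x = 0 to 316 mm, holds five modules end to end with 6 mm to spare. Floor 20 mm above the table at the low end, 250 mm at the high end.
- tube_mouth (a point): Mouth of the tube: on the floor at tube x = 316 mm, y = 0. Below it the channel inside spans y = -26 to +36 mm and is 11 mm high under lips 3 mm thick; a slot 40 mm wide (y = -20 to +20 mm) runs all along the top, so the lip on the +y side is wide (16 mm inside) and the one on the -y side narrow (6 mm).
- tube_trough (a point): Middle of the loading trough: on the floor at tube x = 371 mm, y = 0. The trough is open above, x = 316 to 466 mm (free up to x = 426 mm when the top cap is off), with 14 mm high side walls that flare uphill by 6 mm a side. A module laid here from above slides down into the tube by its own weight (slippery floor, friction 0.25 to 0.4).
- cap_top (a joint): Top cap on its slide, m: 0 = home, closing the tube's mouth (inner face at tube x = 316 mm); grows uphill to 0.110 = fully pulled off, at its stop, leaving the trough open from x = 316 to 426 mm. Friction holds it where it is left; 4 N moves it.
- cap_top_grip (a point): Grip point in the black upright tab of the top cap: 16 mm along the tube, 24 mm across, rising from 11 to 56 mm above the tube floor; this point is 40 mm above the floor in mid-tab. The cap's foot is a grey block 30 x 58 x 10 mm. Axes as the tube's.
- cap_bottom (a joint): Bottom cap on its slide, m: 0 = home, flush in the low end (inner face at tube x = 0); grows downhill to 0.026. Starts partly out. A stiff fit holds it where it is left; 12 N moves it.
- cap_bottom_grip (a point): Grip point in the black upright tab of the bottom cap, the same shape as on the top cap: 40 mm above the tube floor, 15 mm downhill of the cap's inner face. Axes as the tube's.
- module1_center (a point): Detector module (three to five are present): grey plastic body 62 x 34 x 30 mm (x, y, z) on a black foot plate 62 x 58 x 8 mm, 38 mm high in all, about 70 g, standing foot down. This point is the centre of the grey body in plan, 19 mm above the underside; z up. The foot sticks out 7 mm on the body's -y side and 17 mm on its +y side (the wide ledge).
- module1_ledge (a point): Middle of that module's wide ledge, which bears a row of five screw heads: 26 mm to the +y side of the module's centre, 4 mm above its underside. In the tube the foot runs under the lips and the grey body through the slot, module y along tube y, the wide ledge under the wide lip; the other way round it does not enter.
- module2_center (a point): Detector module (three to five are present): grey plastic body 62 x 34 x 30 mm (x, y, z) on a black foot plate 62 x 58 x 8 mm, 38 mm high in all, about 70 g, standing foot down. This point is the centre of the grey body in plan, 19 mm above the underside; z up. The foot sticks out 7 mm on the body's -y side and 17 mm on its +y side (the wide ledge).
- module2_ledge (a point): Middle of that module's wide ledge, which bears a row of five screw heads: 26 mm to the +y side of the module's centre, 4 mm above its underside. In the tube the foot runs under the lips and the grey body through the slot, module y along tube y, the wide ledge under the wide lip; the other way round it does not enter.
- module3_center (a point): Detector module (three to five are present): grey plastic body 62 x 34 x 30 mm (x, y, z) on a black foot plate 62 x 58 x 8 mm, 38 mm high in all, about 70 g, standing foot down. This point is the centre of the grey body in plan, 19 mm above the underside; z up. The foot sticks out 7 mm on the body's -y side and 17 mm on its +y side (the wide ledge).
- module3_ledge (a point): Middle of that module's wide ledge, which bears a row of five screw heads: 26 mm to the +y side of the module's centre, 4 mm above its underside. In the tube the foot runs under the lips and the grey body through the slot, module y along tube y, the wide ledge under the wide lip; the other way round it does not enter.
- module4_center (a point): Detector module (three to five are present): grey plastic body 62 x 34 x 30 mm (x, y, z) on a black foot plate 62 x 58 x 8 mm, 38 mm high in all, about 70 g, standing foot down. This point is the centre of the grey body in plan, 19 mm above the underside; z up. The foot sticks out 7 mm on the body's -y side and 17 mm on its +y side (the wide ledge).
- module4_ledge (a point): Middle of that module's wide ledge, which bears a row of five screw heads: 26 mm to the +y side of the module's centre, 4 mm above its underside. In the tube the foot runs under the lips and the grey body through the slot, module y along tube y, the wide ledge under the wide lip; the other way round it does not enter.
- module5_center (a point): Detector module (three to five are present): grey plastic body 62 x 34 x 30 mm (x, y, z) on a black foot plate 62 x 58 x 8 mm, 38 mm high in all, about 70 g, standing foot down. This point is the centre of the grey body in plan, 19 mm above the underside; z up. The foot sticks out 7 mm on the body's -y side and 17 mm on its +y side (the wide ledge).
- module5_ledge (a point): Middle of that module's wide ledge, which bears a row of five screw heads: 26 mm to the +y side of the module's centre, 4 mm above its underside. In the tube the foot runs under the lips and the grey body through the slot, module y along tube y, the wide ledge under the wide lip; the other way round it does not enter.
- wagon: Bystander: green model goods wagon, 90 x 28 x 43 mm, loose; origin under its middle.
- adapter: Bystander: black power adapter, 100 x 52 x 32 mm, loose; origin under its middle.
- tracks1: Bystander: stack of grey track pieces, 160 x 37 x 40 mm, loose; origin under its middle.

How it is judged (in metres and radians):
On the way, in this order (a step that is already met when the one before it is completed fails the run):
1. tube ready: bottom cap home and top cap pulled fully off, with the modules still on the table (value of joint cap_bottom below 0.004 m and value of joint cap_top above 0.1 m and height (world z) of each of module1_center, module2_center, module3_center, module4_center, module5_center below 0.05 m), for 0.2 s.
2. every module is in the tube, the right way round (x of module1_center in the frame of tube between 0.024 and 0.29 m and y of module1_center in the frame of tube between -0.007 and 0.007 m and z of module1_center in the frame of tube between 0.012 and 0.028 m and y of each of module1_ledge, module2_ledge, module3_ledge, module4_ledge, module5_ledge in the frame of tube above 0.015 m and z of each of module1_ledge, module2_ledge, module3_ledge, module4_ledge, module5_ledge in the frame of tube below 0.013 m and x of module2_center in the frame of tube between 0.024 and 0.29 m and y of module2_center in the frame of tube between -0.007 and 0.007 m and z of module2_center in the frame of tube between 0.012 and 0.028 m and x of module3_center in the frame of tube between 0.024 and 0.29 m and y of module3_center in the frame of tube between -0.007 and 0.007 m and z of module3_center in the frame of tube between 0.012 and 0.028 m and x of module4_center in the frame of tube between 0.024 and 0.29 m and y of module4_center in the frame of tube between -0.007 and 0.007 m and z of module4_center in the frame of tube between 0.012 and 0.028 m and x of module5_center in the frame of tube between 0.024 and 0.29 m and y of module5_center in the frame of tube between -0.007 and 0.007 m and z of module5_center in the frame of tube between 0.012 and 0.028 m), for 0.2 s.
At the end, for the whole second after the job is handed in: Both caps are home within 4 mm; every module present lies at rest wholly inside the tube between the caps, foot down (centre within 7 mm of the slot's centre line), its wide ledge on the wide-lip side (all of step 2 and value of joint each of cap_bottom, cap_top below 0.004 m and linear speed of each of module1, module2, module3, module4, module5 below 0.02 m/s); the robot touches nothing.
It fails at once if the wagon is shifted by more than 30 mm (distance of wagon from where it was at the start of the episode above 0.03 m).
It fails at once if the adapter is shifted by more than 30 mm (distance of adapter from where it was at the start of the episode above 0.03 m).
It fails at once if the tracks1 is shifted by more than 30 mm (distance of tracks1 from where it was at the start of the episode above 0.03 m).
Of module1, module2, module3, module4, module5 only 3 to 5 are there at a start; the rules pass over those that are not, and their reading is None.
At some moment in a run one of module1, module2, module3, module4, module5 may be knocked a few centimetres aside while the robot is not near it.
It also fails if it takes over 210 s, if anything falls off the work surface, if the arm or the gripper's body presses on something with over 40 N, if the wrist force passes 120 N, or if a joint passes its speed limit or range.

### The arm

A 6-joint arm with a two-finger parallel gripper is mounted at the origin on the work surface. World frame = base frame: x ahead of the robot, y to its left, z up, the work surface at z = 0. Lengths are in mm, angles in rad, forces in N, time in s.
With the tool pointing down it reaches from about 350 to 775 mm from the base axis. Payload 7.3 kg.
Tool frame: the origin (TCP) lies on the centre line of the jaws, within the pads' length; the fingertips stand 22 mm ahead of it and the grasp point (between the pads) lies 3 mm ahead of it; z points along the fingers, y is the direction in which the jaws open and shut (so a half turn about z gives the same grasp; the last joint's range is limited). The gripper opens to 92 mm and grips with 3 to 60 N. Pads are 19 mm wide; open, the fingers measure 130 mm over their backs; the gripper's body (75 mm by 190 mm) begins 47 mm behind the grasp point.
Start: joints at [-1.325, 0.342, 1.524, -0, 1.275, -0.146], TCP at [200.496, -485.226, 248.741] pointing down, gripper open.
Joint ranges: [-2.53, 2.53], [-0.77, 2.02], [0.04, 2.7], [-1, 4.14], [0.28, 2.66], [-3.11, 3.11]. Speed limits (rad/s): [2.57, 2.57, 3.14, 3.14, 3.14, 3.14].

### API

Orientations are given as [roll, pitch, yaw] about the fixed x, y, z axes, in that order (R = Rz(yaw) Ry(pitch) Rx(roll)).
In Python, from plant import get_obs, capture, close_job gives the robot as it stands.
- The arm moves only by the tool carry_out, never from a script. Its arguments are lists of equal length, an entry for each row: "xyz": the shift along the tool's x, y, z scaled (see below), a list of three; "dr": the turn, a rotation vector about the tool's x, y, z scaled (see below), a list of three. A call has 1 to 8 rows; each row shifts and turns the commanded pose from where the row before left it, along the tool's axes as they then stand; what a row does not reach is not made up. The controller multiplies each number of a shift by 0.06 m and each number of a turn by 8 degrees. A row lasts 1/8 s, in which the tool goes at most 62.5 mm and 10.7 degrees, less where a joint would pass 70% of its speed; a pose out of reach is approached as far as the arm can. A call with a number of a shift or a turn outside -1 to 1 is refused whole. A call with a gripper value outside its range is refused whole. "gripper" is the gripper's target within -1 to 1 (fully open at 1, half-way at 0, shut at -1), set as the call begins (left out, the last holds). The fingers move at their own pace and stop on an object; the grip force is fixed at half the most. Time passes only in rows, so rows that do not move let the fingers close. It gives the time, the measured TCP pose, the force and the opening at its end, in the units of the state.
- get_obs(): the state, without advancing time (a new reading comes with each control period).
- capture(name): name is "scene" or "top" or "wrist"; returns a dict with "image" (480x640x3 uint8, blue, green, red), "fx", "fy", "cx", "cy" (pixels), "pose" (4x4, takes a point from camera to world coordinates). Camera axes: x right, y up, looking along -z (the intrinsics and any distortion apply to the point x, -y, -z); pixel columns grow to the right and rows downward; lengths in mm; the calibration is good to about 2 mm. The wrist camera is an equidistant fisheye: a pixel r from the principal point sees the ray r / f radians off the axis. A picture is of the moment at which its call begins. There is no depth.
- close_job(): hands the job in, once; it reports no verdict.
The state is a dict: "time": time; "joint_positions": joint angles; "dq": joint speeds; "tau": joint torques, N m; "tool_pos": TCP position; "tcp_rot": TCP orientation; "contact_force": force on the tool from outside, world axes, zero at the start; "moment": the same for the moment, N m; "grip_width": finger opening in mm.
Only numpy, scipy, OpenCV 4.12 (cv2) and the standard library are available. Lean on these libraries where they do the work, as an engineer would, in place of code of your own. Each camera call takes 0.05 s, during which the arm holds its last target.

## Working session

There is one attempt and no reset: what is moved stays moved. The work goes in short steps, Python scripts to look and compute and a tool call to move; the robot and the scene stay as the last step left them, time stands still between calls to the robot, and variables do not carry over. Pictures are saved under pics/ and viewed, and the job is handed in when it is done.

Besides the shell and the picture viewer there is one more tool, called after "Emit:" as name(argument=value, ...), one argument or row to a line, values as JSON. carry_out: Moves the arm, as the interface text tells. Shifts and turns lie within -1 to 1; 1 stands for 0.06 m of shift or 8 degrees of turn. Its arguments: {"type":"object","properties":{"xyz":{"type":"array"},"dr":{"type":"array"},"gripper":{"type":"number"}},"required":["xyz","dr"]}

```bash
ls; mkdir -p pics
python3 - <<'E'
from plant import get_obs, capture
import cv2
print(get_obs())
for n in ["scene","top","wrist"]:
    c=capture(n); cv2.imwrite(f"pics/{n}0.png",c["image"]); print(n,c["fx"],c["fy"],c["cx"],c["cy"],c["pose"])
    print([k for k in c])
E
```

```text
pics
{'time': 0.0, 'joint_positions': array([-1.32495260e+00,  3.42715998e-01,  1.52502640e+00, -8.19838296e-06,
        1.27544669e+00, -1.45999173e-01]), 'dq': array([ 1.05449129e-03,  1.46248532e-03,  2.04160973e-04, -9.86410298e-05,
        7.95737985e-05,  3.50542907e-04]), 'tau': array([-4.90674047e-04, -4.31242311e+01, -2.44218081e+01,  7.19103660e-02,
        5.59554622e-02, -1.23572936e-04]), 'tool_pos': array([ 200.41565575, -484.815841  ,  248.04517865]), 'tcp_rot': array([-3.14001207e+00, -2.24494129e-04,  3.91845120e-01]), 'contact_force': array([-1.37656257, -0.55726213,  0.25749861]), 'moment': array([ 0.02765034,  0.01034208, -0.02492219]), 'grip_width': 91.85746592744151}
scene 436.5709428497629 436.5709428497629 319.67156538629166 243.30887196186313 [[-7.44409611e-01 -5.64660167e-01  3.56389150e-01  8.63386534e+02]
 [ 6.67720551e-01 -6.31023314e-01  3.94916247e-01  4.15250952e+02]
 [ 1.89638847e-03  5.31947810e-01  8.46775018e-01  1.01516996e+03]
 [ 0.00000000e+00  0.00000000e+00  0.00000000e+00  1.00000000e+00]]
['image', 'fx', 'fy', 'cx', 'cy', 'pose']
top 450.998707091392 450.998707091392 315.66775072128394 243.68890434250764 [[-2.50645380e-02  9.94174963e-01 -1.04823243e-01  4.17880258e+02]
 [-9.99652570e-01 -2.40701396e-02  1.07409347e-02  2.20164260e+01]
 [ 8.15525828e-03  1.05056041e-01  9.94432863e-01  1.14068298e+03]
 [ 0.00000000e+00  0.00000000e+00  0.00000000e+00  1.00000000e+00]]
['image', 'fx', 'fy', 'cx', 'cy', 'pose']
wrist 371.64829954431775 371.64829954431775 320.2575804732437 237.8247672779689 [[ 3.82156389e-01  8.78258485e-01  2.87434389e-01  2.78105628e+02]
 [-9.24097590e-01  3.63325483e-01  1.18483071e-01 -4.52681497e+02]
 [-3.73476010e-04 -3.10896489e-01  9.50443704e-01  3.84128765e+02]
 [ 0.00000000e+00  0.00000000e+00  0.00000000e+00  1.00000000e+00]]
['image', 'fx', 'fy', 'cx', 'cy', 'pose']
```

View pics/top0.png

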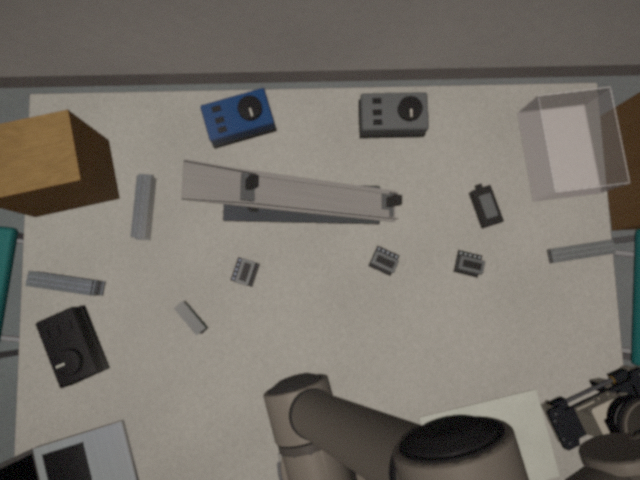

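View pics/scene0.png

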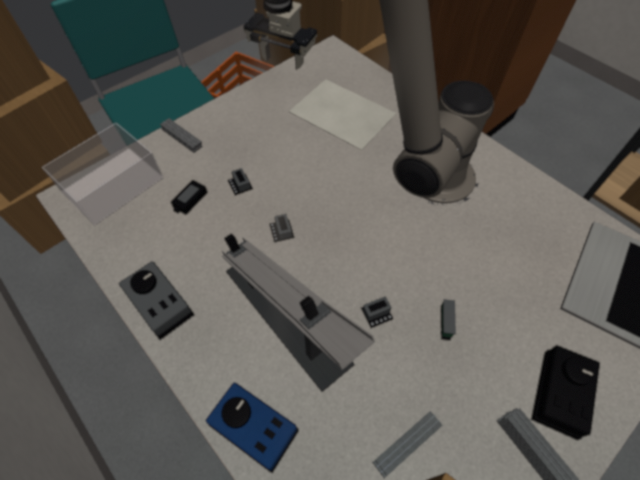

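View pics/wrist0.png

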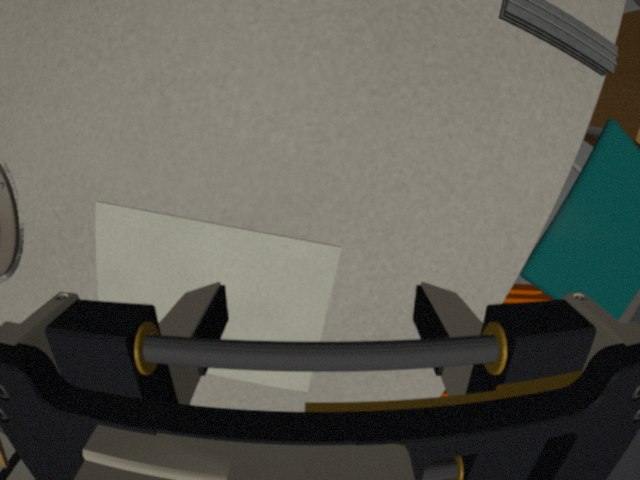

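Run:
```python
import cv2
t=cv2.imread("pics/top0.png"); s=cv2.imread("pics/scene0.png")
a=cv2.resize(t[150:300,170:270],None,fx=5,fy=4,interpolation=cv2.INTER_CUBIC)
def crop(im,x0,x1,y0,y1,f): return cv2.resize(im[y0:y1,x0:x1],None,fx=f,fy=f,interpolation=cv2.INTER_CUBIC)
cv2.imwrite("pics/c1.png",crop(t,170,330,150,240,5))
cv2.imwrite("pics/c2.png",crop(t,350,510,170,290,5))
cv2.imwrite("pics/c3.png",crop(t,170,290,240,340,6))
cv2.imwrite("pics/c4.png",crop(s,210,410,220,370,4))
```

```text
(no output)
```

View pics/c1.png

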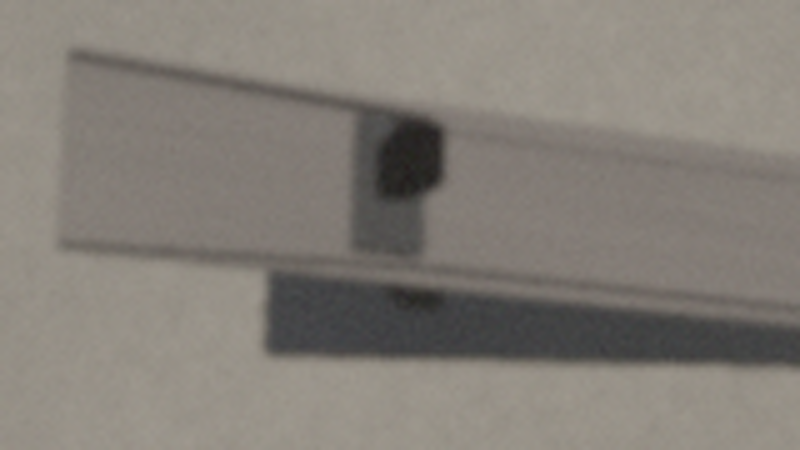

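View pics/c2.png

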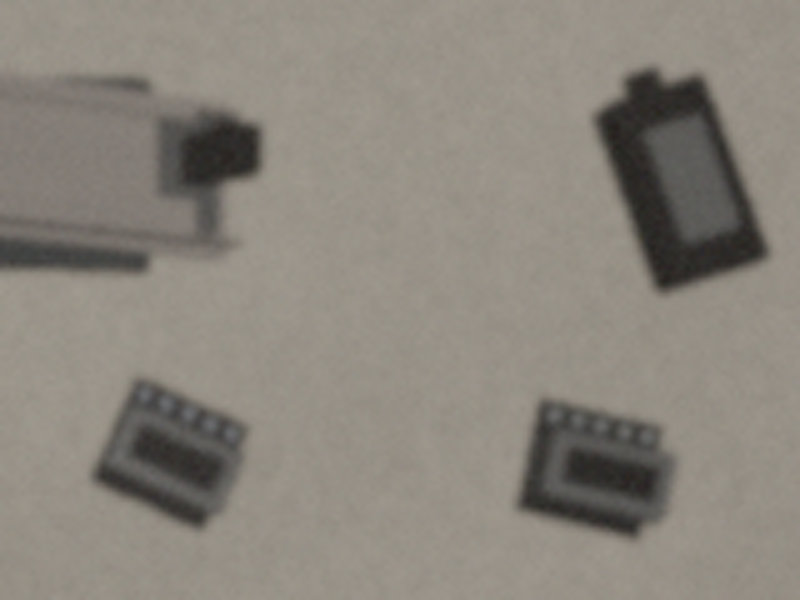

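View pics/c3.png

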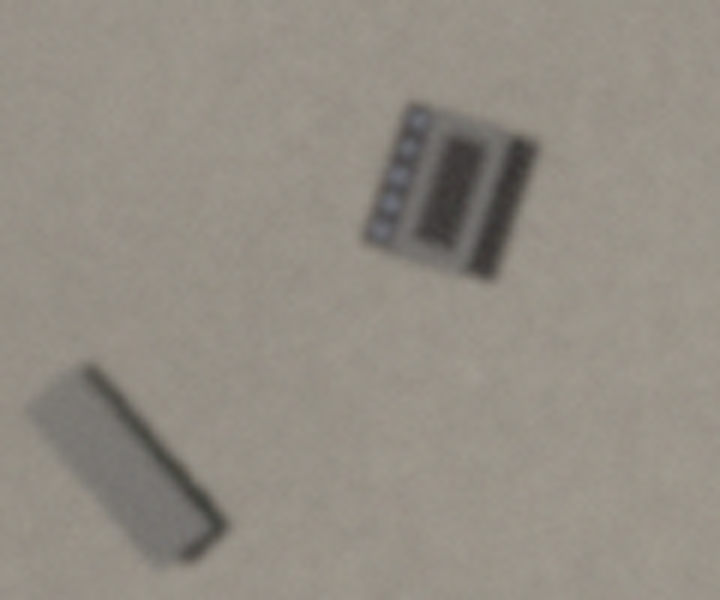

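View pics/c4.png

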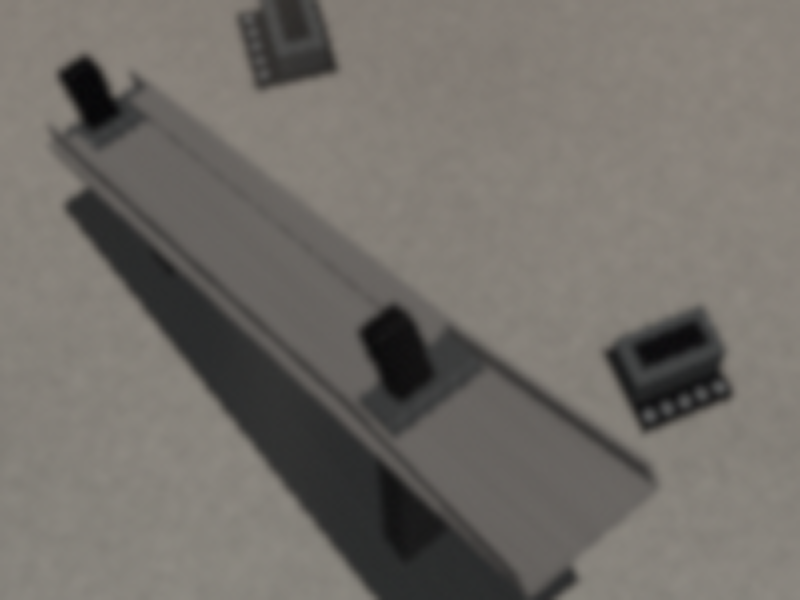

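Run:
```python
import cv2
t=cv2.imread("pics/top0.png"); s=cv2.imread("pics/scene0.png")
def crop(im,x0,x1,y0,y1,f,n):
    c=cv2.resize(im[y0:y1,x0:x1],None,fx=f,fy=f,interpolation=cv2.INTER_CUBIC)
    c=cv2.convertScaleAbs(c,alpha=1.8,beta=-60)
    for k in range(0,x1-x0,10): cv2.putText(c,str(x0+k),(k*f,10),0,.35,(0,0,255)); cv2.line(c,(k*f,12),(k*f,18),(0,0,255))
    for k in range(0,y1-y0,10): cv2.putText(c,str(y0+k),(0,k*f+4),0,.35,(0,0,255)); 
    cv2.imwrite(n,c)
crop(s,280,380,290,365,8,"pics/d1.png")
crop(s,215,295,225,285,10,"pics/d2.png")
crop(t,175,275,150,220,8,"pics/d3.png")
crop(t,340,410,175,230,10,"pics/d4.png")
```

```text
(no output)
```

View pics/d1.png

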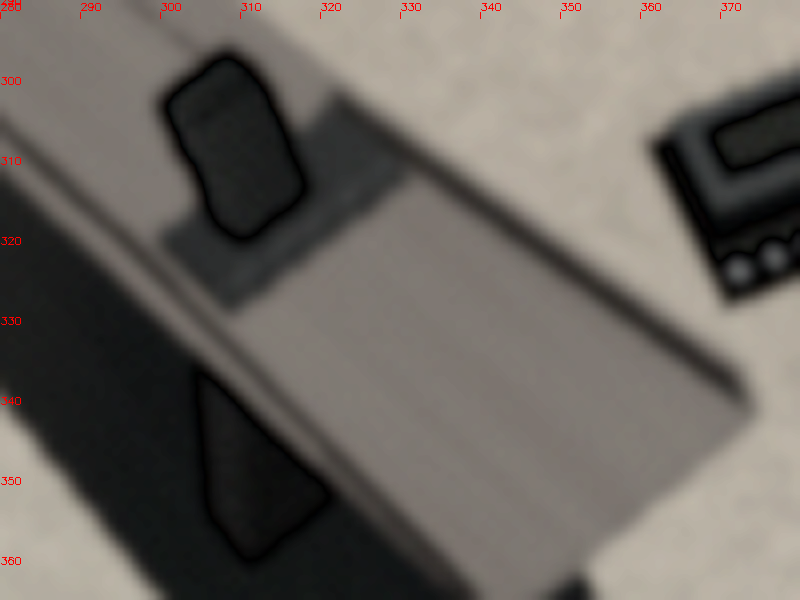

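View pics/d2.png

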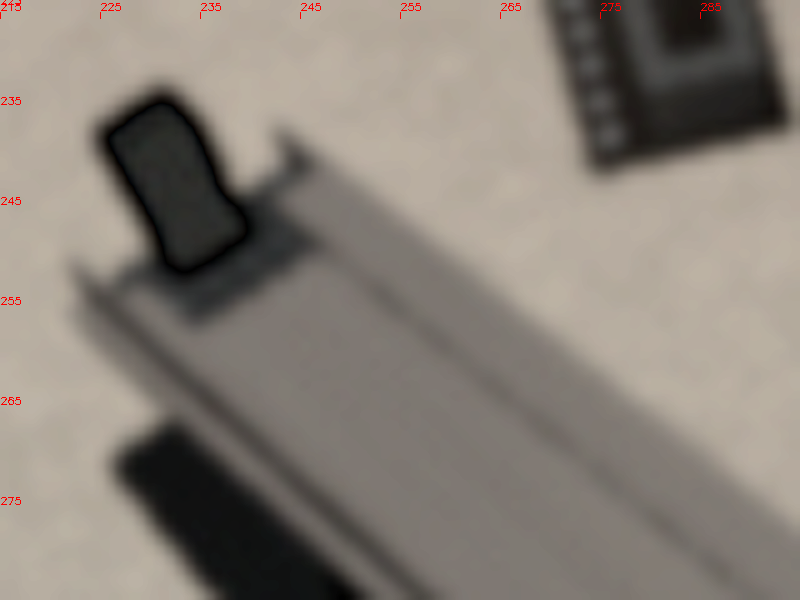

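View pics/d3.png

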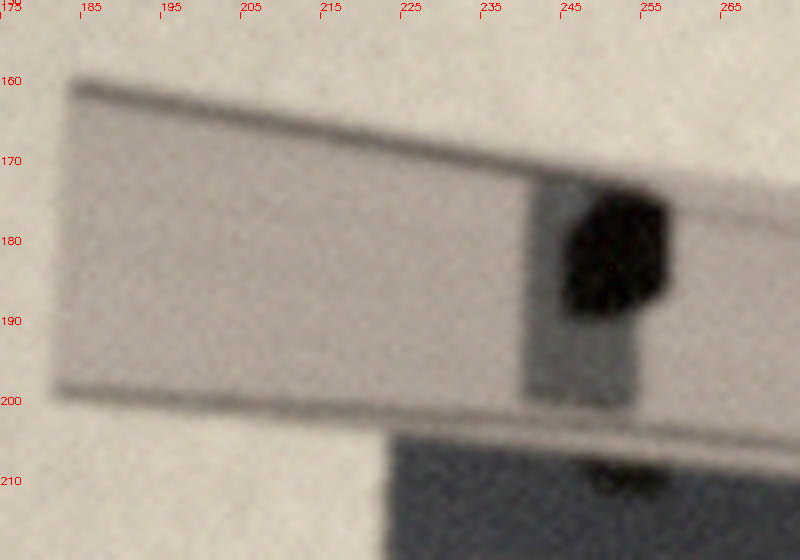

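View pics/d4.png

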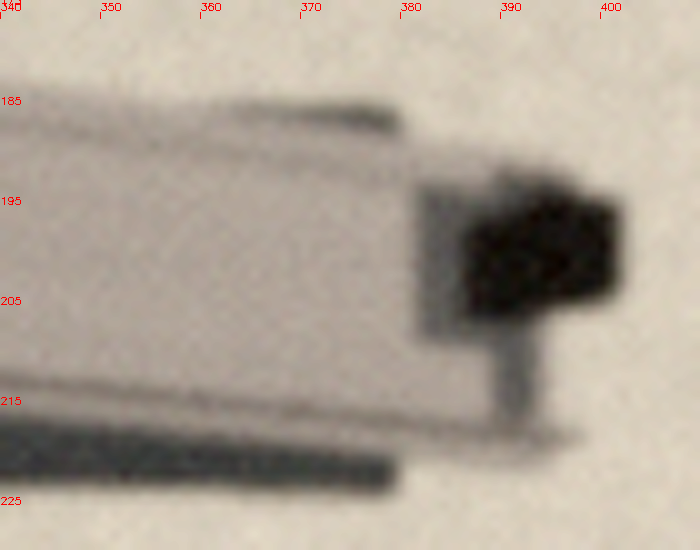

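```bash
cat > h.py <<'E'
import numpy as np, cv2
from scipy.optimize import least_squares
from plant import get_obs, capture
def proj(c,P):
    T=np.linalg.inv(c["pose"]); p=T[:3,:3]@np.asarray(P,float)+T[:3,3]
    return np.array([c["cx"]+c["fx"]*p[0]/-p[2], c["cy"]+c["fy"]*(-p[1])/-p[2]])
def ray(c,u,v):
    d=np.array([(u-c["cx"])/c["fx"],-(v-c["cy"])/c["fy"],-1.])
    return c["pose"][:3,3], c["pose"][:3,:3]@d
def plane(c,u,v,z):
    o,d=ray(c,u,v); return o+d*(z-o[2])/d[2]
def tubeR(yaw,tilt=np.deg2rad(26)):
    x=np.array([np.cos(yaw)*np.cos(tilt),np.sin(yaw)*np.cos(tilt),np.sin(tilt)])
    y=np.array([-np.sin(yaw),np.cos(yaw),0]); return np.stack([x,y,np.cross(x,y)],1)
E
cat > fit.py <<'E'
from h import *
cams={n:capture(n) for n in("top","scene")}
def blob(im,x0,x1,y0,y1,th=38):
    m=(im[y0:y1,x0:x1].max(2)<th).astype(np.uint8)
    n,l,s,c=cv2.connectedComponentsWithStats(m); i=1+np.argmax(s[1:,4]); return c[i]+[x0,y0],s[i]
t=cv2.imread("pics/top0.png"); s=cv2.imread("pics/scene0.png")
b=dict(tt=blob(t,240,265,168,195),tb=blob(t,384,405,190,210),st=blob(s,296,322,290,325),sb=blob(s,222,242,230,255)); print(b)
F=lambda q:[("top",(466,-33,14),(184,160.3),1),("top",(466,43,14),(182,199.5),1),("scene",(466,43,14),(373.5,341),1),
("top",(331+q[0],0,33.5),b["tt"][0],1),("scene",(331+q[0],0,33.5),b["st"][0],1),
("top",(-15-q[1],0,33.5),b["tb"][0],1),("scene",(-15-q[1],0,33.5),b["sb"][0],1),
("top",(346+q[0],29,10),(240.3,200.5),1),("top",(346+q[0],-29,10),(241,172),1),("top",(316+q[0],29,10),(254.2,201),1),
("scene",(346+q[0],29,10),(330.5,312),1),("scene",(346+q[0],-29,10),(309,328.5),1),("scene",(316+q[0],29,10),(321.5,302),1),("scene",(316+q[0],-29,10),(300,320),1)]
def res(p):
    R=tubeR(p[3]); return np.concatenate([proj(cams[n],p[:3]+R@np.array(P,float))-np.array(uv) for n,P,uv,w in F(p[4:])])
r=least_squares(res,[600,-120,30,1.6,0,10],loss="soft_l1")
print(r.x, np.round(res(r.x).reshape(-1,2),1))
R=tubeR(r.x[3])
for P in [(0,0,0),(316,0,0),(371,0,0),(331+r.x[4],0,40),(-15-r.x[5],0,40),(466,0,0)]: print(P,np.round(r.x[:3]+R@np.array(P,float),1))
np.save("tube.npy",r.x)
E
python3 fit.py
```

```text
Traceback (most recent call last):
  File "fit.py", line 7, in <module>
    b=dict(tt=blob(t,240,265,168,195),tb=blob(t,384,405,190,210),st=blob(s,296,322,290,325),sb=blob(s,222,242,230,255)); print(b)
                                         ~~~~^^^^^^^^^^^^^^^^^^^
  File "fit.py", line 5, in blob
    n,l,s,c=cv2.connectedComponentsWithStats(m); i=1+np.argmax(s[1:,4]); return c[i]+[x0,y0],s[i]
                                                     ~~~~~~~~~^^^^^^^^^
ValueError: attempt to get argmax of an empty sequence
```

```bash
sed -i 's/th=38/th=62/' fit.py; python3 fit.py
```

```text
{'tt': (array([251.24698795, 181.71686747]), array([  5,   6,  13,  16, 166], dtype=int32)), 'tb': (array([393.25362319, 200.4057971 ]), array([  2,   5,  15,  12, 138], dtype=int32)), 'st': (array([309.83887468, 310.21227621]), array([  4,   6,  22,  29, 391], dtype=int32)), 'sb': (array([233.04615385, 244.58461538]), array([  3,   5,  17,  20, 195], dtype=int32))}
[ 6.31223919e+02 -1.38505357e+02  4.15469615e+01  1.52964682e+00
  1.21215557e-01  1.46624310e+01] [[-0.4  1.9]
 [-0.2  0.1]
 [ 0.2 -4.2]
 [-0.4  2.7]
 [ 0.5 -1.5]
 [-0.7  1.6]
 [-0.5 -0.8]
 [-0.2 -1.2]
 [-0.   0.5]
 [-0.6 -0.2]
 [-1.3 -0.4]
 [-2.4  0.7]
 [-0.9  2.8]
 [-1.6  1.7]]
(0, 0, 0) [ 631.2 -138.5   41.5]
(316, 0, 0) [642.9 145.3 180.1]
(371, 0, 0) [644.9 194.7 204.2]
(np.float64(331.12121555690214), 0, 40) [642.7 141.3 222.7]
(np.float64(-29.66243097815068), 0, 40) [ 629.4 -182.7   64.5]
(466, 0, 0) [648.5 280.  245.8]
```

```bash
sed -i 's/,29,10)/,34,10)/g; s/,-29,10)/,-24,10)/g' fit.py; python3 fit.py
```

```text
{'tt': (array([251.24698795, 181.71686747]), array([  5,   6,  13,  16, 166], dtype=int32)), 'tb': (array([393.25362319, 200.4057971 ]), array([  2,   5,  15,  12, 138], dtype=int32)), 'st': (array([309.83887468, 310.21227621]), array([  4,   6,  22,  29, 391], dtype=int32)), 'sb': (array([233.04615385, 244.58461538]), array([  3,   5,  17,  20, 195], dtype=int32))}
[ 6.33689905e+02 -1.37873549e+02  4.10958012e+01 -1.10376842e+01
 -5.54012600e-01  1.58435001e+01] [[-0.6  0.6]
 [-0.4 -1.3]
 [-0.7 -2.9]
 [-0.4  1.5]
 [-0.5 -0.5]
 [-0.6  0.8]
 [-1.2 -0.2]
 [-0.3 -0.1]
 [-0.1  1.6]
 [-0.6  0.9]
 [-0.4 -0.8]
 [-1.5  0.1]
 [ 0.   2.3]
 [-0.7  1.2]]
(0, 0, 0) [ 633.7 -137.9   41.1]
(316, 0, 0) [645.6 145.9 179.6]
(371, 0, 0) [647.7 195.3 203.7]
(np.float64(330.4459873996123), 0, 40) [645.5 141.3 221.9]
(np.float64(-30.843500093094406), 0, 40) [ 631.8 -183.1   63.5]
(466, 0, 0) [651.3 280.6 245.4]
```

```bash
cat > mods.py <<'E'
from h import *
c=capture("top")
C=lambda p,f,o:np.array(p)/f+np.array(o)
M={"A":(C((452,191),6,(170,240)),C((420,118),6,(170,240)),C((382,232),6,(170,240))),
"B":(C((180,458),5,(350,170)),C((147,395),5,(350,170)),C((234,435),5,(350,170))),
"C":(C((612,471),5,(350,170)),C((557,413),5,(350,170)),C((653,436),5,(350,170)))}
for k,(d,s1,s2) in M.items():
    P=plane(c,*d,38);a=plane(c,*s1,9);b=plane(c,*s2,9);m=(a+b)/2
    e=b-a; 
    y=np.array([-e[1],e[0]]);y/=np.linalg.norm(y)
    if y@(m-P)[:2]<0:y=-y
    yaw=np.arctan2(-y[0],y[1])  # module x = (cos yaw, sin yaw), y=(-sin,cos)
    print(k,P.round(1),m.round(1),"dist",np.linalg.norm((m-P)[:2]),"screwspan",np.linalg.norm(e),"module yaw deg",np.degrees(yaw), "from ledge vec", np.degrees(np.arctan2(-(m-P)[0],(m-P)[1])), "ctr from ledge",(m[:2]-26*y).round(1))
E
python3 mods.py
```

```text
A [469.2 183.4  38. ] [477.9 208.8   9. ] dist 26.84117300921071 screwspan 49.877453419233696 module yaw deg -18.901181724554775 from ledge vec -18.694587982938906 ctr from ledge [469.4 184.2]
B [ 485.8 -161.2   38. ] [ 509.2 -172.2    9. ] dist 25.82106384468969 screwspan 48.04176232550121 module yaw deg -116.3098323343427 from ledge vec -115.2165054821853 ctr from ledge [ 485.9 -160.6]
C [ 474.2 -373.1   38. ] [ 499.2 -381.4    9. ] dist 26.368572967480027 screwspan 49.553291713241336 module yaw deg -104.98862717849825 from ledge vec -108.32271968102087 ctr from ledge [ 474.1 -374.7]
```

```bash
cat > plan.py <<'E'
from h import *
from scipy.spatial.transform import Rotation as Ro
import json,sys
t=np.load("tube.npy"); TO=t[:3]; TR=tubeR(t[3])
def T2W(P): return TO+TR@np.asarray(P,float)
Rp0=np.stack([TR[:,0],-TR[:,1],-TR[:,2]],1)   # tool x = tube x
Rp180=np.stack([-TR[:,0],TR[:,1],-TR[:,2]],1)
def down(yawdeg): return (Ro.from_euler("z",yawdeg,degrees=True)*Ro.from_euler("x",180,degrees=True)).as_matrix()
def cur():
    o=get_obs(); return o["tool_pos"],Ro.from_euler("xyz",o["tcp_rot"]).as_matrix()
def plan(wps,frac=0.8,start=None,mid=None):
    """wps: list of (pos,R,[n],[total rotvec override tool frame deg])"""
    p,R=start or cur(); rows=[]
    for w in wps:
        tp,tR=w[0],w[1]; 
        rv=(Ro.from_matrix(R.T@tR)).as_rotvec()
        n=max(np.ceil(np.linalg.norm(tp-p)/(60*frac)),np.ceil(np.degrees(np.linalg.norm(rv))/(8*frac)),1)
        if len(w)>2: n=max(n,w[2])
        n=int(n)
        for i in range(n):
            rv=Ro.from_matrix(R.T@tR).as_rotvec()/(n-i)
            d=R.T@((tp-p)/(n-i))
            s=np.round(d/60,2); a=np.round(np.degrees(rv)/8,2)
            s=np.clip(s,-1,1);a=np.clip(a,-1,1)
            rows.append((s.tolist(),a.tolist()))
            p=p+R@(s*60); R=R@Ro.from_rotvec(np.radians(a*8)).as_matrix()
    for i in range(0,len(rows),8):
        r=rows[i:i+8]
        print('xyz',json.dumps([x[0] for x in r]),'\ndr',json.dumps([x[1] for x in r]))
    return p,R
E
python3 - <<'E'
from plan import *
hov=T2W((-31,0,43+60))
print(hov)
plan([(hov,Rp0)],frac=0.75)
E
```

```text
[ 630.61616236 -210.82366549  120.08208244]
xyz [[0.7, -0.12, 0.18], [0.7, -0.06, 0.2], [0.69, 0.02, 0.23], [0.68, 0.08, 0.25], [0.66, 0.15, 0.27], [0.64, 0.22, 0.29], [0.6, 0.28, 0.3], [0.56, 0.34, 0.32]] 
dr [[0.15, 0.24, -0.67], [0.15, 0.24, -0.67], [0.15, 0.24, -0.67], [0.15, 0.24, -0.66], [0.16, 0.24, -0.67], [0.15, 0.24, -0.67], [0.15, 0.24, -0.66], [0.16, 0.24, -0.66]]
xyz [[0.52, 0.4, 0.32], [0.47, 0.46, 0.33], [0.41, 0.5, 0.34], [0.35, 0.55, 0.34]] 
dr [[0.15, 0.24, -0.67], [0.16, 0.25, -0.67], [0.15, 0.24, -0.66], [0.16, 0.25, -0.67]]
```

Emit:
carry_out(
  xyz=[
    [0.7,-0.12,0.18],
    [0.7,-0.06,0.2],
    [0.69,0.02,0.23],
    [0.68,0.08,0.25],
    [0.66,0.15,0.27],
    [0.64,0.22,0.29],
    [0.6,0.28,0.3],
    [0.56,0.34,0.32],
  ],
  dr=[
    [0.15,0.24,-0.67],
    [0.15,0.24,-0.67],
    [0.15,0.24,-0.67],
    [0.15,0.24,-0.66],
    [0.16,0.24,-0.67],
    [0.15,0.24,-0.67],
    [0.15,0.24,-0.66],
    [0.16,0.24,-0.66],
  ],
  gripper=0.2,
)

```text
time: 1.5
tool_pos: [487.8, -301.5, 162.5]
tcp_rot: [-3.081, -0.305, 1.136]
contact_force: [0.4, -0.7, -0.2]
grip_width: 55.1
```

Emit:
carry_out(
  xyz=[
    [0.52,0.4,0.32],
    [0.47,0.46,0.33],
    [0.41,0.5,0.34],
    [0.35,0.55,0.34],
    [0,0,0],
  ],
  dr=[
    [0.15,0.24,-0.67],
    [0.16,0.25,-0.67],
    [0.15,0.24,-0.66],
    [0.16,0.25,-0.67],
    [0,0,0],
  ],
)

```text
time: 2.12
tool_pos: [632.0, -208.5, 118.0]
tcp_rot: [-3.139, -0.456, 1.532]
contact_force: [-0.3, -0.2, 0.2]
grip_width: 55.1
```

```bash
cat > look.py <<'E'
from h import *
import sys
n,f=sys.argv[1:3]
c=capture(n); cv2.imwrite("pics/"+f,c["image"]); print(c["pose"].round(4).tolist()); o=get_obs(); print({k:np.round(o[k],3) for k in("time","tool_pos","tcp_rot","joint_positions","grip_width","contact_force")})
E
python3 look.py wrist w1.png
```

```text
[[0.9993, 0.037, -0.0034, 632.217], [-0.0371, 0.9897, -0.1381, -192.1699], [-0.0018, 0.1382, 0.9904, 277.487], [0.0, 0.0, 0.0, 1.0]]
{'time': np.float64(2.175), 'tool_pos': array([ 631.05 , -209.745,  118.906]), 'tcp_rot': array([-3.139, -0.455,  1.53 ]), 'joint_positions': array([-0.604,  0.825,  1.118,  0.381,  1.464, -0.656]), 'grip_width': np.float64(55.111), 'contact_force': array([-0.844,  0.155, -0.504])}
```

View pics/w1.png

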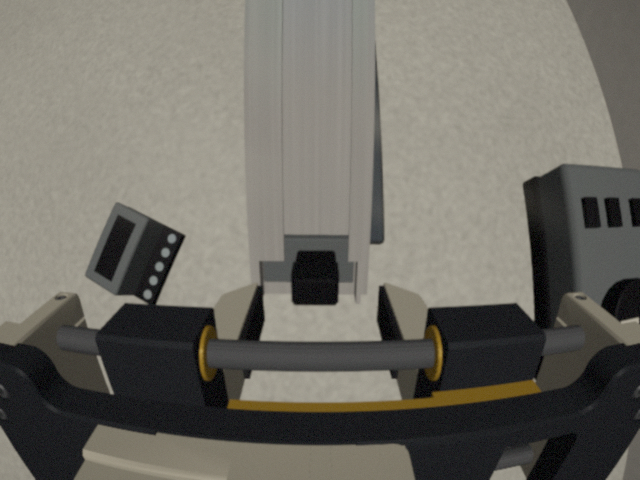

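```bash
cat >> h.py <<'E'
def fray(c,u,v):
    x=(u-c["cx"]);y=(v-c["cy"]);r=np.hypot(x,y);th=r/c["fx"]
    d=np.array([np.sin(th)*x/r,-np.sin(th)*y/r,-np.cos(th)]) if r>0 else np.array([0,0,-1.])
    return c["pose"][:3,3],c["pose"][:3,:3]@d
def totube(c,u,v,z,f=fray):
    t=np.load("tube.npy");R=tubeR(t[3]);o,d=f(c,u,v);o=R.T@(o-t[:3]);d=R.T@d
    return o+d*(z-o[2])/d[2]
E
python3 - <<'E'
from h import *
c=capture("wrist"); im=c["image"]
z=cv2.resize(im[200:320,230:400],None,fx=4.5,fy=4.5,interpolation=cv2.INTER_CUBIC); cv2.imwrite("pics/w1z.png",cv2.convertScaleAbs(z,alpha=1.6,beta=-30))
for p,zz in [((284,232),14),((352,233),14),((284,20),14),((350,20),14),((285,236),10),((348,237),10),((262,262),10),((355,262),10)]: print(p,zz,totube(c,*p,zz).round(1))
for r in (20,100,180): print(r,[int(v) for v in im[r,235:390].mean(1)])
E
```

```text
(284, 232) 14 [-15.2  23.5  14. ]
(352, 233) 14 [-15.8 -19.5  14. ]
(284, 20) 14 [116.3  22.2  14. ]
(350, 20) 14 [116.2 -16.8  14. ]
(285, 236) 10 [-19.2  23.3  10. ]
(348, 237) 10 [-19.7 -17.3  10. ]
(262, 262) 10 [-37.4  39.3  10. ]
(355, 262) 10 [-37.1 -22.4  10. ]
20 [147, 149, 150, 150, 151, 150, 151, 151, 152, 148, 143, 135, 132, 134, 132, 137, 139, 139, 141, 140, 141, 141, 140, 140, 139, 137, 136, 136, 137, 139, 136, 136, 138, 135, 134, 138, 137, 138, 139, 137, 136, 134, 135, 135, 141, 140, 140, 137, 124, 131, 138, 139, 140, 138, 138, 138, 139, 140, 139, 140, 142, 140, 138, 138, 137, 137, 139, 136, 137, 134, 136, 135, 137, 134, 135, 134, 135, 135, 136, 136, 137, 140, 139, 136, 138, 137, 140, 138, 140, 142, 142, 141, 141, 139, 135, 136, 134, 135, 137, 136, 136, 136, 137, 137, 141, 142, 140, 140, 136, 137, 136, 136, 139, 136, 141, 138, 137, 130, 128, 135, 137, 139, 137, 136, 135, 134, 136, 137, 137, 137, 140, 138, 139, 138, 137, 136, 139, 135, 137, 135, 145, 152, 156, 156, 152, 153, 152, 150, 151, 149, 149, 149, 149, 148, 146]
100 [151, 152, 152, 150, 150, 151, 151, 152, 150, 1
[... 794 characters left out ...]
 137, 137, 139, 139, 140, 140, 139, 137, 137, 137, 135, 138, 137, 138, 136, 138, 141, 136, 138, 136, 137, 137, 135, 134, 136, 139, 136, 138, 136, 138, 137, 133, 138, 137, 134, 132, 125, 132, 137, 139, 136, 137, 137, 138, 137, 136, 139, 139, 138, 138, 139, 138, 137, 137, 136, 134, 136, 136, 139, 139, 137, 135, 136, 134, 135, 136, 134, 134, 138, 138, 140, 137, 135, 135, 134, 135, 136, 136, 138, 138, 136, 141, 137, 138, 138, 136, 136, 138, 137, 140, 138, 138, 140, 138, 137, 136, 136, 138, 140, 140, 137, 136, 133, 124, 125, 132, 134, 135, 135, 133, 133, 133, 136, 133, 136, 136, 135, 136, 137, 137, 139, 140, 137, 136, 131, 116, 85, 73, 69, 72, 70, 72, 70, 68, 69, 93, 135, 151, 154, 155, 155, 158]
```

View pics/w1z.png

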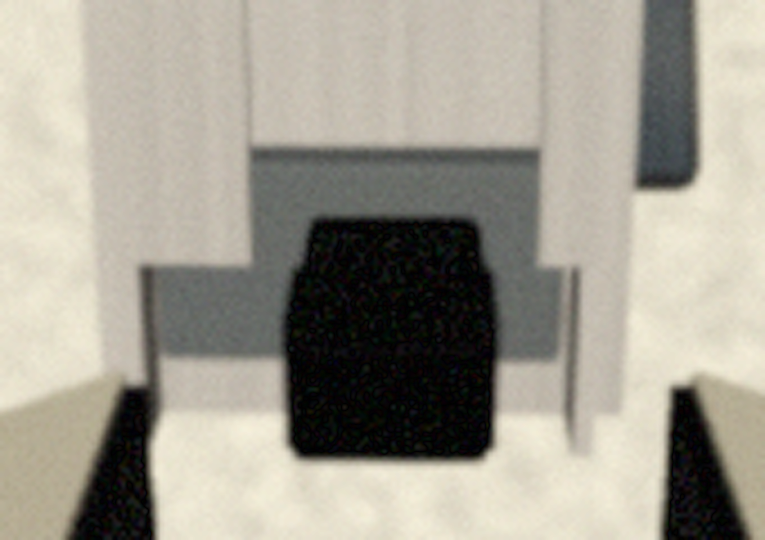

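Run:
```python
import numpy as np
t=np.load("tube.npy"); t[0]-=2.2; t[3]+=4*np.pi; np.save("tube.npy",t); print(t)
from plan import *
plan([(T2W((-31.5,0,43)),Rp0,4)])
```

```text
[ 6.31489905e+02 -1.37873549e+02  4.10958012e+01  1.52868638e+00
 -5.54012600e-01  1.58435001e+01]
xyz [[-0.0, -0.01, 0.25], [-0.0, -0.01, 0.25], [-0.01, -0.01, 0.25], [-0.0, -0.0, 0.24]] 
dr [[-0.0, 0.0, 0.0], [-0.0, 0.0, 0.0], [-0.01, 0.0, 0.0], [-0.0, 0.0, 0.0]]
```

Emit:
carry_out(
  xyz=[
    [0,-0.01,0.25],
    [0,-0.01,0.25],
    [-0.01,-0.01,0.25],
    [0,0,0.24],
    [0,0,0],
  ],
  dr=[
    [0,0,0],
    [0,0,0],
    [0,0,0],
    [0,0,0],
    [0,0,0],
  ],
)

```text
time: 2.85
tool_pos: [630.0, -185.0, 66.2]
tcp_rot: [-3.141, -0.454, 1.529]
contact_force: [-0.5, -0.2, -0.7]
grip_width: 55.0
```

Emit:
carry_out(
  xyz=[
    [0,0,0],
    [0,0,0],
    [0,0,0],
    [0,0,0],
    [0,0,0],
  ],
  dr=[
    [0,0,0],
    [0,0,0],
    [0,0,0],
    [0,0,0],
    [0,0,0],
  ],
  gripper=-1,
)

```text
time: 3.48
tool_pos: [630.0, -185.1, 66.6]
tcp_rot: [-3.141, -0.454, 1.529]
contact_force: [0.5, -0.3, -0.2]
grip_width: 24.1
```

Emit:
carry_out(
  xyz=[
    [0.05,0,0],
    [0.05,0,0],
    [0.05,0,0],
    [0.05,0,0],
    [0.05,0,0],
    [0.03,0,0],
  ],
  dr=[
    [0,0,0],
    [0,0,0],
    [0,0,0],
    [0,0,0],
    [0,0,0],
    [0,0,0],
  ],
)

```text
time: 4.22
tool_pos: [630.6, -172.9, 72.5]
tcp_rot: [3.141, -0.449, 1.528]
contact_force: [1.1, -9.7, -8.7]
grip_width: 24.2
```

Emit:
carry_out(
  xyz=[
    [0.03,0,0],
    [0.03,0,0],
    [0.02,0,0],
    [0,0,0],
    [0,0,0],
  ],
  dr=[
    [0,0,0],
    [0,0,0],
    [0,0,0],
    [0,0,0],
    [0,0,0],
  ],
)

```text
time: 4.85
tool_pos: [630.6, -171.6, 73.2]
tcp_rot: [3.141, -0.444, 1.527]
contact_force: [1.6, -18.0, -14.6]
grip_width: 23.9
```

Emit:
carry_out(
  xyz=[
    [-0.05,0,0],
    [0,0,0],
    [0,0,0],
    [0,0,-0.3],
    [0,0,-0.5],
    [0,0,-0.5],
  ],
  dr=[
    [0,0,0],
    [0,0,0],
    [0,0,0],
    [0,0,0],
    [0,0,0],
    [0,0,0],
  ],
  gripper=0.2,
)

```text
time: 5.6
tool_pos: [629.5, -203.2, 147.1]
tcp_rot: [3.141, -0.453, 1.53]
contact_force: [0.2, 0.0, 0.2]
grip_width: 54.9
```

```bash
python3 look.py wrist w2.png
python3 - <<'E'
import cv2
im=cv2.imread("pics/w2.png");cv2.imwrite("pics/w2z.png",cv2.convertScaleAbs(cv2.resize(im[200:320,230:400],None,fx=4.5,fy=4.5,interpolation=cv2.INTER_CUBIC),alpha=1.6,beta=-30))
E
```

```text
[[0.9992, 0.0401, -0.0066, 629.3468], [-0.0406, 0.9899, -0.1356, -186.5606], [0.0011, 0.1357, 0.9907, 306.5315], [0.0, 0.0, 0.0, 1.0]]
{'time': np.float64(5.65), 'tool_pos': array([ 630.748, -205.794,  151.233]), 'tcp_rot': array([ 3.134, -0.45 ,  1.532]), 'joint_positions': array([-0.6  ,  0.784,  1.106,  0.382,  1.501, -0.635]), 'grip_width': np.float64(55.315), 'contact_force': array([ 0.125, -1.986,  2.545])}
```

View pics/w2z.png

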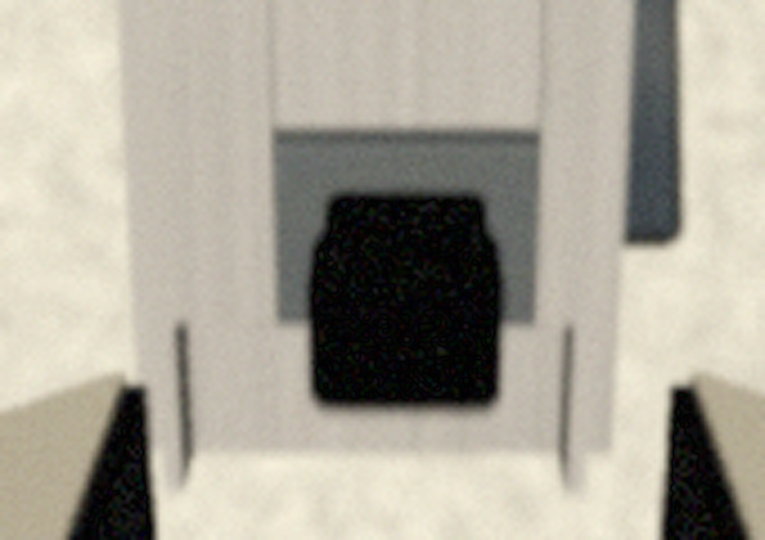

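Run:
```python
from plan import *
p,R=cur(); print((TR.T@(p-TO)).round(1))
plan([(T2W((331,0,110)),Rp0),(T2W((331,0,43)),Rp0,3)])
```

```text
[-12.7  -2.1 128.8]
xyz [[0.72, -0.0, 0.04], [0.72, -0.0, 0.04], [0.72, -0.0, 0.03], [0.71, -0.0, 0.04], [0.72, -0.01, 0.04], [0.71, -0.0, 0.04], [0.71, -0.01, 0.03], [0.72, -0.0, 0.04]] 
dr [[0.01, 0.0, 0.0], [0.0, 0.0, 0.0], [0.01, 0.01, 0.0], [0.0, 0.0, 0.0], [0.01, 0.01, 0.0], [0.0, 0.0, 0.01], [0.01, 0.01, 0.0], [0.0, 0.0, 0.01]]
xyz [[-0.0, -0.0, 0.37], [-0.0, -0.0, 0.37], [-0.0, -0.0, 0.37]] 
dr [[0.0, 0.0, -0.0], [0.0, 0.0, -0.0], [0.0, 0.0, -0.0]]
```

Emit:
carry_out(
  xyz=[
    [0.72,0,0.0],
    [0.72,0,0.0],
    [0.72,0,0.0],
    [0.71,0,0.0],
    [0.72,0,0.0],
    [0.71,0,0.0],
    [0.71,0,0.0],
    [0.72,0,0.0],
  ],
  dr=[
    [0,0,0],
    [0,0,0],
    [0,0,0],
    [0,0,0],
    [0,0,0],
    [0,0,0],
    [0,0,0],
    [0,0,0],
  ],
)

```text
time: 6.65
tool_pos: [642.0, 107.3, 297.4]
tcp_rot: [3.14, -0.454, 1.53]
contact_force: [0.1, -0.7, 0.3]
grip_width: 55.1
```

Emit:
carry_out(
  xyz=[
    [0,0,0],
    [0,0,0],
  ],
  dr=[
    [0,0,0],
    [0,0,0],
  ],
)

```text
time: 6.9
tool_pos: [641.9, 105.7, 295.9]
tcp_rot: [-3.142, -0.453, 1.53]
contact_force: [-0.3, -0.7, -0.3]
grip_width: 55.0
```

```bash
python3 look.py wrist w3.png
python3 - <<'E'
from plan import *
p,R=cur(); print((TR.T@(p-TO)).round(1))
plan([(T2W((331,0,43)),Rp0,4)])
E
```

```text
[[0.9992, 0.0402, -0.0058, 641.8806], [-0.0406, 0.9899, -0.1356, 122.3623], [0.0003, 0.1357, 0.9907, 455.2333], [0.0, 0.0, 0.0, 1.0]]
{'time': np.float64(6.95), 'tool_pos': array([641.962, 105.193, 295.376]), 'tcp_rot': array([-3.141, -0.454,  1.528]), 'joint_positions': array([-0.159,  0.544,  1.154,  0.451,  1.508, -0.16 ]), 'grip_width': np.float64(55.143), 'contact_force': array([-0.431, -0.72 , -0.807])}
[ 3.301e+02 -2.000e-01  1.219e+02]
xyz [[0.0, -0.0, 0.33], [0.0, -0.0, 0.33], [0.01, -0.0, 0.33], [0.0, -0.0, 0.32]] 
dr [[-0.0, 0.0, -0.0], [-0.0, 0.0, -0.0], [-0.0, 0.0, -0.0], [-0.01, 0.0, -0.0]]
```

View pics/w3.png

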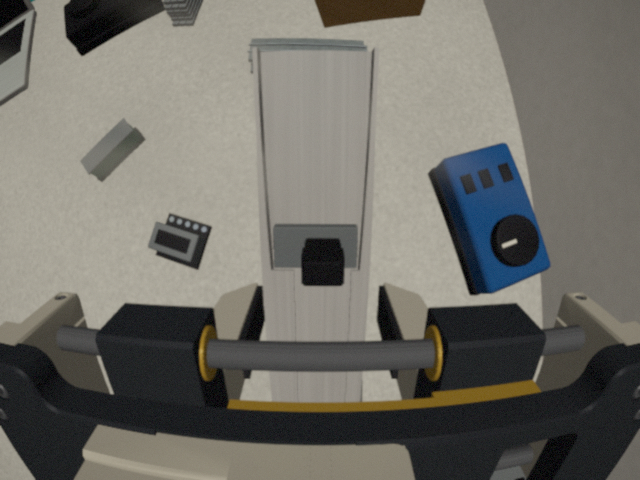

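Emit:
carry_out(
  xyz=[
    [0,0,0.33],
    [0,0,0.33],
    [0,0,0.33],
    [0,0,0.32],
    [0,0,0],
  ],
  dr=[
    [0,0,0],
    [0,0,0],
    [0,0,0],
    [0,0,0],
    [0,0,0],
  ],
)

```text
time: 7.58
tool_pos: [643.6, 139.0, 224.5]
tcp_rot: [-3.14, -0.454, 1.527]
contact_force: [-0.1, 0.6, -0.1]
grip_width: 55.1
```

Emit:
carry_out(
  xyz=[
    [0,0,0],
    [0,0,0],
    [0,0,0],
    [0,0,0],
  ],
  dr=[
    [0,0,0],
    [0,0,0],
    [0,0,0],
    [0,0,0],
  ],
  gripper=-1,
)

```text
time: 8.07
tool_pos: [644.5, 140.3, 225.0]
tcp_rot: [3.139, -0.454, 1.529]
contact_force: [4.7, 0.7, -2.1]
grip_width: 23.8
```

Emit:
carry_out(
  xyz=[
    [0.25,0,0],
    [0.25,0,0],
    [0.25,0,0],
    [0.25,0,0],
    [0.25,0,0],
    [0.25,0,0],
    [0.25,0,0],
    [0,0,0],
  ],
  dr=[
    [0,0,0],
    [0,0,0],
    [0,0,0],
    [0,0,0],
    [0,0,0],
    [0,0,0],
    [0,0,0],
    [0,0,0],
  ],
)

```text
time: 9.07
tool_pos: [648.8, 235.6, 271.6]
tcp_rot: [3.138, -0.455, 1.53]
contact_force: [7.1, 3.6, -0.9]
grip_width: 23.8
```

Emit:
carry_out(
  xyz=[
    [0.05,-0.01,0],
    [0.05,-0.01,0],
    [0.03,0,0],
    [0,0,0],
  ],
  dr=[
    [0,0,0],
    [0,0,0],
    [0,0,0],
    [0,0,0],
  ],
)

```text
time: 9.57
tool_pos: [648.8, 238.8, 273.1]
tcp_rot: [3.138, -0.449, 1.527]
contact_force: [9.3, -9.6, -6.6]
grip_width: 23.3
```

Emit:
carry_out(
  xyz=[
    [-0.06,0.03,0],
    [0,0,0],
    [0,0,0],
    [0,0,-0.3],
    [0,0,-0.5],
    [0,0,-0.5],
    [0,0,0],
    [0,0,0],
  ],
  dr=[
    [0,0,0],
    [0,0,0],
    [0,0,0],
    [0,0,0],
    [0,0,0],
    [0,0,0],
    [0,0,0],
    [0,0,0],
  ],
  gripper=0.2,
)

```text
time: 10.58
tool_pos: [646.6, 204.4, 342.8]
tcp_rot: [-3.141, -0.454, 1.529]
contact_force: [0.0, -0.5, -0.9]
grip_width: 55.3
```

```bash
python3 look.py wrist w4.png;python3 look.py top t4.png
```

```text
[[0.9992, 0.0406, -0.0051, 646.6157], [-0.0409, 0.9898, -0.1362, 220.9671], [-0.0004, 0.1363, 0.9907, 502.1723], [0.0, 0.0, 0.0, 1.0]]
{'time': np.float64(10.625), 'tool_pos': array([646.388, 204.582, 342.171]), 'tcp_rot': array([-3.14 , -0.454,  1.529]), 'joint_positions': array([-0.002,  0.544,  1.03 ,  0.454,  1.553,  0.034]), 'grip_width': np.float64(54.643), 'contact_force': array([-0.199, -0.637, -0.457])}
[[-0.0251, 0.9942, -0.1048, 417.8803], [-0.9997, -0.0241, 0.0107, 22.0164], [0.0082, 0.1051, 0.9944, 1140.683], [0.0, 0.0, 0.0, 1.0]]
{'time': np.float64(10.675), 'tool_pos': array([646.371, 204.703, 341.889]), 'tcp_rot': array([-3.139, -0.454,  1.529]), 'joint_positions': array([-0.002,  0.544,  1.03 ,  0.454,  1.553,  0.034]), 'grip_width': np.float64(54.931), 'contact_force': array([ 0.344, -0.504, -0.377])}
```

View pics/t4.png

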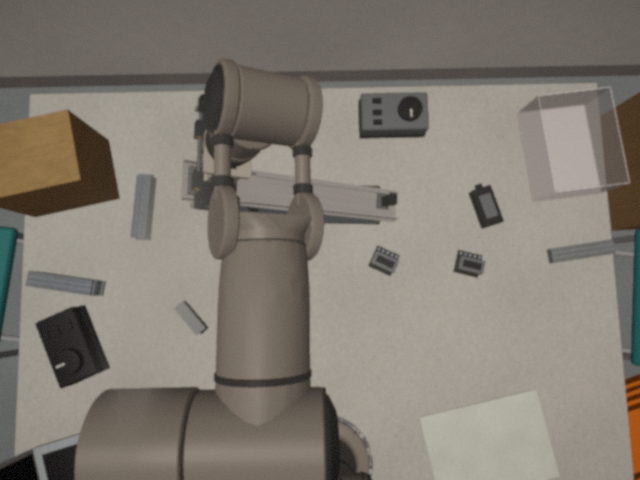

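View pics/w4.png

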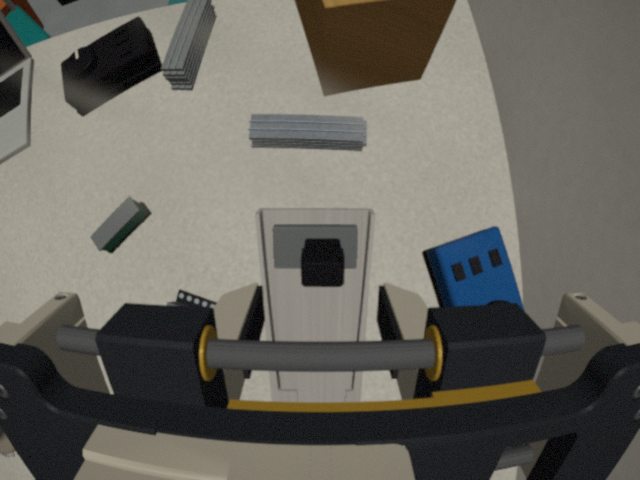

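Run:
```python
from plan import *
c=capture("wrist")
for p,z in [((259,209),14),((374,209),14),((274,226),10),((357,226),10),((274,268),10),((280,388),14),((360,388),14)]: print(p,z,totube(c,*p,z).round(1))
t=np.load("tube.npy"); t[3]=1.5245; np.save("tube.npy",t)
import importlib,plan as P; importlib.reload(P)
for p,z in [((259,209),14),((374,209),14),((274,226),10),((357,226),10),((274,268),10),((280,388),14),((360,388),14)]: print(p,z,totube(c,*p,z).round(1))
A=np.array([469.3,183.7,0])
p,R=P.plan([(A+[0,0,150],down(-19))],frac=0.75)
print(P.T2W((331,0,0)),P.T2W((441,0,0)))
```

```text
(259, 209) 14 [465.8  41.9  14. ]
(374, 209) 14 [465.9 -35.7  14. ]
(274, 226) 10 [452.7  32.6  10. ]
(357, 226) 10 [452.7 -24.9  10. ]
(274, 268) 10 [421.1  33.9  10. ]
(280, 388) 14 [311.3  34.6  14. ]
(360, 388) 14 [311.5 -33.3  14. ]
(259, 209) 14 [465.7  43.7  14. ]
(374, 209) 14 [466. -34.  14.]
(274, 226) 10 [452.5  34.3  10. ]
(357, 226) 10 [452.8 -23.2  10. ]
(274, 268) 10 [421.   35.5  10. ]
(280, 388) 14 [311.1  35.7  14. ]
(360, 388) 14 [311.7 -32.1  14. ]
xyz [[-0.1, -0.15, 0.14], [-0.11, -0.15, 0.14], [-0.12, -0.14, 0.14], [-0.13, -0.13, 0.14], [-0.14, -0.12, 0.14], [-0.15, -0.11, 0.14], [-0.16, -0.1, 0.14], [-0.16, -0.09, 0.14]] 
dr [[-0.16, -0.12, 0.69], [-0.16, -0.12, 0.69], [-0.16, -0.12, 0.69], [-0.16, -0.12, 0.69], [-0.16, -0.12, 0.69], [-0.16, -0.12, 0.69], [-0.16, -0.12, 0.69], [-0.16, -0.12, 0.69]]
xyz [[-0.17, -0.07, 0.14], [-0.17, -0.06, 0.14], [-0.18, -0.05, 0.14], [-0.18, -0.03, 0.14], [-0.18, -0.02, 0.14], [-0.17, -0.0, 0.15], [-0.17, 0.01, 0.15], [-0.17, 0.02, 0.15]] 
dr [[-0.16, -0.12, 0.69], [-0.16, -0.12, 0.69], [-0.16, -0.12, 0.69], [-0.16, -0.12, 0.69], [-0.16, -0.11, 0.68], [-0.16, -0.12, 0.69], [-0.15, -0.12, 0.68], [-0.15, -0.11, 0.69]]
xyz [[-0.16, 0.04, 0.15], [-0.16, 0.05, 0.16], [-0.15, 0.05, 0.16]] 
dr [[-0.16, -0.11, 0.68], [-0.16, -0.12, 0.69], [-0.15, -0.11, 0.68]]
[645.25818095 159.30851301 186.19665081] [649.83374095 258.06992337 234.41747696]
```

Emit:
carry_out(
  xyz=[
    [-0.1,-0.15,0.14],
    [-0.11,-0.15,0.14],
    [-0.12,-0.14,0.14],
    [-0.13,-0.13,0.14],
    [-0.14,-0.12,0.14],
    [-0.15,-0.11,0.14],
    [-0.16,-0.1,0.14],
    [-0.16,-0.09,0.14],
  ],
  dr=[
    [-0.16,-0.12,0.69],
    [-0.16,-0.12,0.69],
    [-0.16,-0.12,0.69],
    [-0.16,-0.12,0.69],
    [-0.16,-0.12,0.69],
    [-0.16,-0.12,0.69],
    [-0.16,-0.12,0.69],
    [-0.16,-0.12,0.69],
  ],
)

```text
time: 11.72
tool_pos: [571.5, 196.2, 259.8]
tcp_rot: [-3.026, -0.263, 0.712]
contact_force: [0.5, -0.1, 0.3]
grip_width: 55.0
```

Emit:
carry_out(
  xyz=[
    [-0.17,-0.07,0.14],
    [-0.17,-0.06,0.14],
    [-0.18,-0.05,0.14],
    [-0.18,-0.03,0.14],
    [-0.18,-0.02,0.14],
    [-0.17,0,0.15],
    [-0.17,0.01,0.15],
    [-0.17,0.02,0.15],
  ],
  dr=[
    [-0.16,-0.12,0.69],
    [-0.16,-0.12,0.69],
    [-0.16,-0.12,0.69],
    [-0.16,-0.12,0.69],
    [-0.16,-0.11,0.68],
    [-0.16,-0.12,0.69],
    [-0.15,-0.12,0.68],
    [-0.15,-0.11,0.69],
  ],
)

```text
time: 12.72
tool_pos: [496.9, 187.2, 179.7]
tcp_rot: [-3.084, -0.057, -0.05]
contact_force: [0.2, -0.1, 0.3]
grip_width: 55.1
```

Emit:
carry_out(
  xyz=[
    [-0.16,0.04,0.15],
    [-0.16,0.05,0.16],
    [-0.15,0.05,0.16],
    [0,0,0],
    [0,0,0],
  ],
  dr=[
    [-0.16,-0.11,0.68],
    [-0.16,-0.12,0.69],
    [-0.15,-0.11,0.68],
    [0,0,0],
    [0,0,0],
  ],
)

```text
time: 13.35
tool_pos: [470.1, 183.7, 151.1]
tcp_rot: [-3.14, -0.003, -0.33]
contact_force: [-0.6, -0.2, 0.2]
grip_width: 55.3
```

```bash
python3 look.py wrist w5.png
```

```text
[[-0.3235, 0.9005, 0.2907, 549.1906], [-0.9462, -0.3076, -0.1, 156.2474], [-0.0006, -0.3075, 0.9516, 287.4112], [0.0, 0.0, 0.0, 1.0]]
{'time': np.float64(13.4), 'tool_pos': array([470.261, 183.683, 151.313]), 'tcp_rot': array([-3.14e+00, -3.00e-03, -3.30e-01]), 'joint_positions': array([ 2.210e-01,  4.070e-01,  1.721e+00, -1.000e-03,  1.009e+00,
        2.122e+00]), 'grip_width': np.float64(55.06), 'contact_force': array([ 1.139, -0.813, -0.292])}
```

View pics/w5.png

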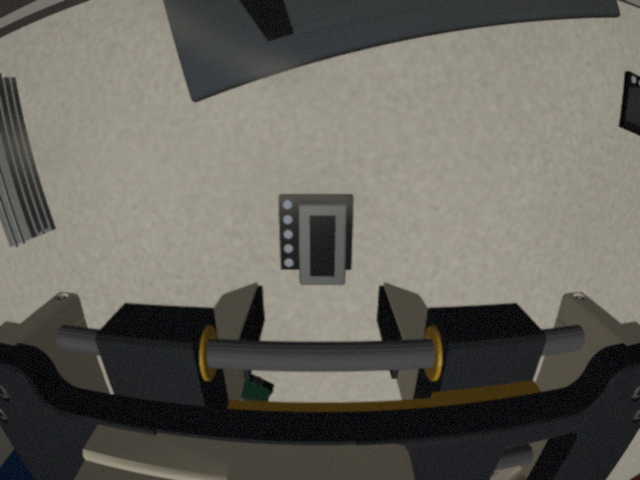

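```bash
cat >> h.py <<'E'
def fplane(c,u,v,z):
    o,d=fray(c,u,v); return o+d*(z-o[2])/d[2]
E
python3 - <<'E'
from plan import *
c=capture("wrist")
P=fplane(c,322.5,246,38)[:2]; a=fplane(c,287,204,9)[:2];b=fplane(c,289,262,9)[:2]
e=b-a;print(P,np.linalg.norm(e),np.degrees(np.arctan2(e[1],e[0])), (a+b)/2, np.linalg.norm((a+b)/2-P))
q=[fplane(c,u,v,38)[:2] for u,v in [(300,206),(346,206),(346,283),(300,283)]]; print(np.mean(q,0),np.linalg.norm(q[0]-q[1]),np.linalg.norm(q[1]-q[2]))
p,R=cur();print(p)
plan([(np.array([*P,38]),down(-19),4)])
E
```

```text
[466.79894585 182.87428215] 47.86603800077515 161.50088641585296 [475.70163318 208.40048143] 27.034139367477454
[466.75860767 182.49803011] 31.70612490385401 58.17403233358865
[470.28910146 183.61958979 151.39480289]
xyz [[-0.01, 0.01, 0.47], [-0.02, 0.01, 0.47], [-0.01, 0.01, 0.47], [-0.01, 0.0, 0.48]] 
dr [[-0.0, -0.01, 0.0], [-0.0, -0.01, 0.0], [-0.01, -0.0, 0.0], [-0.0, -0.01, 0.01]]
```

Emit:
carry_out(
  xyz=[
    [-0.01,0.01,0.47],
    [-0.01,0.01,0.47],
    [-0.01,0,0.47],
    [-0.01,0,0.47],
    [0,0,0],
  ],
  dr=[
    [0,0,0],
    [0,0,0],
    [0,0,0],
    [0,0,0],
    [0,0,0],
  ],
)

```text
time: 14.08
tool_pos: [466.5, 182.8, 37.0]
tcp_rot: [3.141, 0.0, -0.331]
contact_force: [-0.1, 0.3, 1.3]
grip_width: 55.2
```

Emit:
carry_out(
  xyz=[
    [0,0,0],
    [0,0,0],
    [0,0,0],
    [0,0,0],
  ],
  dr=[
    [0,0,0],
    [0,0,0],
    [0,0,0],
    [0,0,0],
  ],
  gripper=-1,
)

```text
time: 14.58
tool_pos: [468.2, 183.3, 39.3]
tcp_rot: [-3.14, -0.005, -0.332]
contact_force: [-0.3, -0.6, 7.1]
grip_width: 33.7
```

```bash
python3 look.py wrist w6.png
python3 - <<'E'
from plan import *
p,R=cur()
h=p[2]  # tcp height over underside
print(h)
up=p+[0,0,200]
pl=T2W((371,0,h+60))
plan([(up,R,4),(pl,Rp0)],frac=0.75)
E
```

```text
[[-0.3254, 0.9003, 0.2891, 547.0095], [-0.9456, -0.3094, -0.1006, 155.6602], [-0.0012, -0.3061, 0.952, 175.694], [0.0, 0.0, 0.0, 1.0]]
{'time': np.float64(14.625), 'tool_pos': array([468.246, 183.314,  39.322]), 'tcp_rot': array([-3.14 , -0.005, -0.332]), 'joint_positions': array([ 2.210e-01,  5.740e-01,  1.831e+00, -1.000e-03,  7.320e-01,
        2.124e+00]), 'grip_width': np.float64(33.809), 'contact_force': array([-0.58 ,  0.177,  6.202])}
39.32165211144272
xyz [[0.0, -0.0, -0.67], [0.0, -0.0, -0.67], [0.01, -0.0, -0.66], [0.0, -0.0, -0.67], [0.01, -0.01, -0.66], [0.16, -0.02, -0.05], [0.16, -0.01, -0.04], [0.16, 0.0, -0.04]] 
dr [[0.0, 0.0, 0.0], [0.0, 0.0, 0.0], [0.0, 0.0, 0.0], [0.0, 0.0, 0.0], [0.0, 0.0, 0.0], [0.16, 0.12, -0.69], [0.16, 0.12, -0.69], [0.16, 0.12, -0.69]]
xyz [[0.16, 0.02, -0.04], [0.16, 0.03, -0.04], [0.15, 0.05, -0.03], [0.15, 0.06, -0.03], [0.14, 0.07, -0.03], [0.14, 0.09, -0.03], [0.13, 0.1, -0.03], [0.12, 0.11, -0.03]] 
dr [[0.16, 0.12, -0.68], [0.16, 0.12, -0.69], [0.16, 0.12, -0.68], [0.16, 0.12, -0.68], [0.16, 0.12, -0.69], [0.16, 0.11, -0.68], [0.16, 0.12, -0.69], [0.16, 0.12, -0.68]]
xyz [[0.11, 0.12, -0.03], [0.09, 0.13, -0.04], [0.08, 0.13, -0.04], [0.07, 0.14, -0.04], [0.06, 0.15, -0.04], [0.05, 0.15, -0.04], [0.03, 0.15, -0.05], [0.02, 0.16, -0.04]] 
dr [[0.16, 0.11, -0.69], [0.16, 0.12, -0.68], [0.16, 0.11, -0.69], [0.16, 0.12, -0.68], [0.16, 0.11, -0.69], [0.16, 0.12, -0.68], [0.17, 0.11, -0.69], [0.16, 0.12, -0.68]]
```

View pics/w6.png

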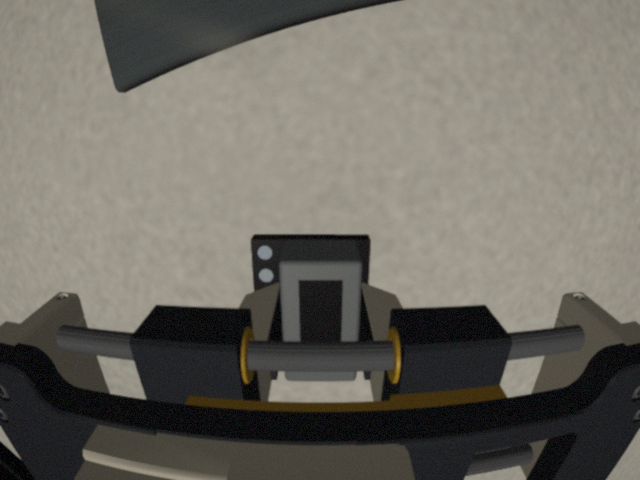

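Emit:
carry_out(
  xyz=[
    [0,0,-0.3],
    [0,0,-0.67],
    [0,0,-0.67],
    [0,0,-0.67],
    [0,0,-0.67],
    [0,0,-0.67],
    [0,0,-0.67],
    [0,0,0],
  ],
  dr=[
    [0,0,0],
    [0,0,0],
    [0,0,0],
    [0,0,0],
    [0,0,0],
    [0,0,0],
    [0,0,0],
    [0,0,0],
  ],
)

```text
time: 15.62
tool_pos: [467.9, 183.5, 300.7]
tcp_rot: [-3.137, -0.009, -0.332]
contact_force: [0.6, -0.1, -0.4]
grip_width: 33.8
```

```bash
python3 look.py wrist w7.png
python3 - <<'E'
from plan import *
p,R=cur()
h=39.3
pl=T2W((371,0,h+50))
plan([(pl,Rp0)],frac=0.85)
E
```

```text
[[-0.3253, 0.9018, 0.2846, 546.0201], [-0.9456, -0.309, -0.1017, 155.6848], [-0.0037, -0.3022, 0.9532, 437.4424], [0.0, 0.0, 0.0, 1.0]]
{'time': np.float64(15.675), 'tool_pos': array([467.003, 183.271, 298.541]), 'tcp_rot': array([-3.139, -0.005, -0.332]), 'joint_positions': array([ 2.210e-01,  2.600e-01,  1.501e+00, -1.000e-03,  1.375e+00,
        2.124e+00]), 'grip_width': np.float64(33.901), 'contact_force': array([ 0.374,  0.035, -0.723])}
xyz [[0.18, -0.03, 0.02], [0.19, -0.01, 0.02], [0.19, 0.01, 0.02], [0.18, 0.03, 0.03], [0.18, 0.05, 0.03], [0.17, 0.07, 0.03], [0.16, 0.09, 0.03], [0.15, 0.11, 0.03]] 
dr [[0.19, 0.14, -0.81], [0.19, 0.14, -0.81], [0.19, 0.14, -0.81], [0.19, 0.14, -0.82], [0.19, 0.14, -0.81], [0.19, 0.14, -0.82], [0.19, 0.14, -0.81], [0.19, 0.14, -0.81]]
xyz [[0.13, 0.13, 0.03], [0.12, 0.14, 0.03], [0.1, 0.16, 0.03], [0.08, 0.17, 0.03], [0.06, 0.18, 0.02], [0.04, 0.18, 0.02], [0.02, 0.19, 0.02], [-0.0, 0.19, 0.01]] 
dr [[0.19, 0.14, -0.82], [0.19, 0.14, -0.81], [0.19, 0.14, -0.82], [0.19, 0.14, -0.81], [0.19, 0.13, -0.82], [0.19, 0.14, -0.81], [0.2, 0.13, -0.82], [0.19, 0.14, -0.81]]
```

View pics/w7.png

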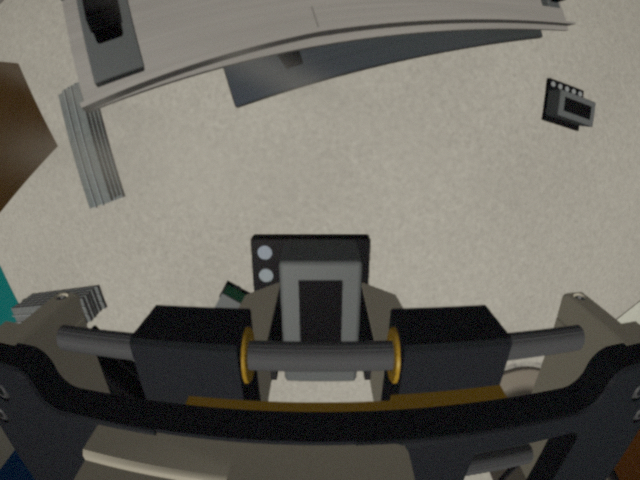

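Emit:
carry_out(
  xyz=[
    [0.18,-0.03,0.02],
    [0.19,-0.01,0.02],
    [0.19,0.01,0.02],
    [0.18,0.03,0.03],
    [0.18,0.05,0.03],
    [0.17,0.07,0.03],
    [0.16,0.09,0.03],
    [0.15,0.11,0.03],
  ],
  dr=[
    [0.19,0.14,-0.81],
    [0.19,0.14,-0.81],
    [0.19,0.14,-0.81],
    [0.19,0.14,-0.82],
    [0.19,0.14,-0.81],
    [0.19,0.14,-0.82],
    [0.19,0.14,-0.81],
    [0.19,0.14,-0.81],
  ],
)

```text
time: 16.68
tool_pos: [555.0, 169.8, 288.3]
tcp_rot: [-3.022, -0.226, 0.571]
contact_force: [0.6, -0.3, -0.6]
grip_width: 33.5
```

Emit:
carry_out(
  xyz=[
    [0.13,0.13,0.03],
    [0.12,0.14,0.03],
    [0.1,0.16,0.03],
    [0.08,0.17,0.03],
    [0.06,0.18,0.02],
    [0.04,0.18,0.02],
    [0.02,0.19,0.02],
    [0,0.19,0.01],
  ],
  dr=[
    [0.19,0.14,-0.82],
    [0.19,0.14,-0.81],
    [0.19,0.14,-0.82],
    [0.19,0.14,-0.81],
    [0.19,0.13,-0.82],
    [0.19,0.14,-0.81],
    [0.2,0.13,-0.82],
    [0.19,0.14,-0.81],
  ],
)

```text
time: 17.68
tool_pos: [644.6, 156.1, 280.4]
tcp_rot: [-3.135, -0.454, 1.525]
contact_force: [-0.4, 0.4, -0.4]
grip_width: 33.7
```

Emit:
carry_out(
  xyz=[
    [0,0,0],
    [0,0,0],
  ],
  dr=[
    [0,0,0],
    [0,0,0],
  ],
)

```text
time: 17.92
tool_pos: [644.3, 156.3, 281.6]
tcp_rot: [-3.136, -0.453, 1.519]
contact_force: [-0.2, -0.0, -0.9]
grip_width: 34.0
```

```bash
python3 look.py wrist w8.png
python3 - <<'E'
from plan import *
p,R=cur(); print((TR.T@(p-TO)).round(1))
plan([(T2W((371,0,39.3+3)),Rp0,3)],frac=0.85)
E
```

```text
[[0.9988, 0.0487, -0.0016, 645.2319], [-0.0485, 0.9896, -0.1356, 173.0216], [-0.005, 0.1355, 0.9908, 440.9911], [0.0, 0.0, 0.0, 1.0]]
{'time': np.float64(17.975), 'tool_pos': array([644.287, 156.483, 282.161]), 'tcp_rot': array([-3.137, -0.453,  1.52 ]), 'joint_positions': array([-0.078,  0.556,  1.169,  0.457,  1.449, -0.092]), 'grip_width': np.float64(33.575), 'contact_force': array([ 0.372,  1.081, -0.126])}
[370.5   0.8  87.5]
xyz [[0.0, 0.01, 0.25], [0.0, 0.0, 0.25], [0.01, 0.01, 0.25]] 
dr [[-0.01, 0.0, -0.01], [-0.01, 0.0, -0.01], [-0.0, 0.0, -0.01]]
```

View pics/w8.png

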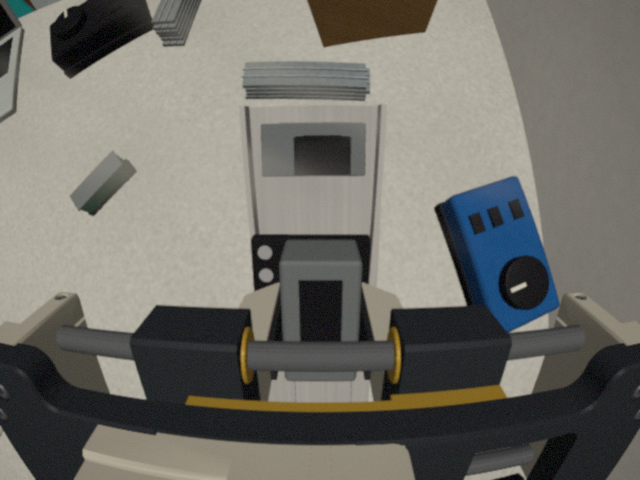

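Emit:
carry_out(
  xyz=[
    [0,0.01,0.25],
    [0,0,0.25],
    [0.01,0.01,0.2],
    [0,0,0.05],
    [0,0,0],
  ],
  dr=[
    [0,0,-0.01],
    [0,0,-0.01],
    [0,0,-0.01],
    [0,0,0],
    [0,0,0],
  ],
)

```text
time: 18.6
tool_pos: [647.1, 176.1, 243.9]
tcp_rot: [3.14, -0.453, 1.528]
contact_force: [-3.5, -5.1, 9.5]
grip_width: 33.9
```

```bash
python3 look.py wrist w9.png
python3 - <<'E'
from plan import *
p,R=cur(); print((TR.T@(p-TO)).round(1))
E
```

```text
[[0.9991, 0.042, -0.0073, 646.9456], [-0.0426, 0.9899, -0.1353, 192.7671], [0.0015, 0.1355, 0.9908, 403.2848], [0.0, 0.0, 0.0, 1.0]]
{'time': np.float64(18.65), 'tool_pos': array([647.143, 176.046, 243.889]), 'tcp_rot': array([ 3.14 , -0.453,  1.528]), 'joint_positions': array([-0.047,  0.587,  1.221,  0.464,  1.359, -0.109]), 'grip_width': np.float64(33.651), 'contact_force': array([-1.755, -6.069,  8.594])}
[371.4  -1.1  44.5]
```

View pics/w9.png

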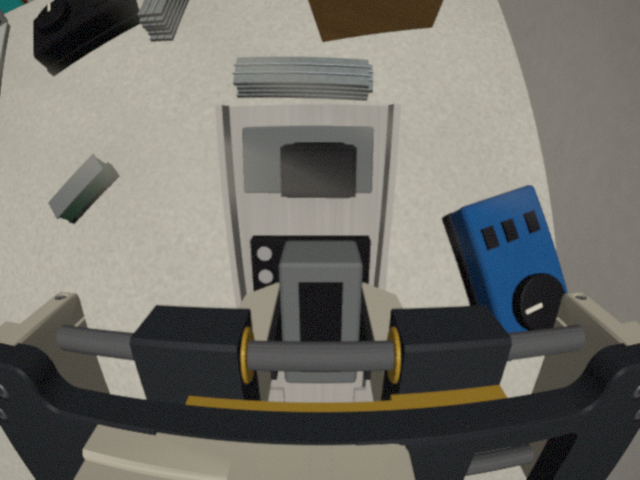

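Run:
```python
from plan import *
c=capture("wrist"); im=c["image"]
cv2.imwrite("pics/w9z.png",cv2.convertScaleAbs(cv2.resize(im[90:410,210:410],None,fx=2.8,fy=1.85,interpolation=cv2.INTER_CUBIC),alpha=1.7,beta=-20))
for p,z in [((219,106),14),((398,106),14),((248,236),8),((371,236),8),((282,241),38),((358,241),38),((245,128),10),((374,128),10),((242,192),10)]: print(p,z,totube(c,*p,z).round(1))
```

```text
(219, 106) 14 [463.7  45.4  14. ]
(398, 106) 14 [463.4 -34.7  14. ]
(248, 236) 8 [400.3  35.4   8. ]
(371, 236) 8 [400.6 -25.2   8. ]
(282, 241) 38 [408.   15.2  38. ]
(358, 241) 38 [408.1 -15.6  38. ]
(245, 128) 10 [453.   34.4  10. ]
(374, 128) 10 [452.9 -24.6  10. ]
(242, 192) 10 [422.9  36.8  10. ]
```

View pics/w9z.png

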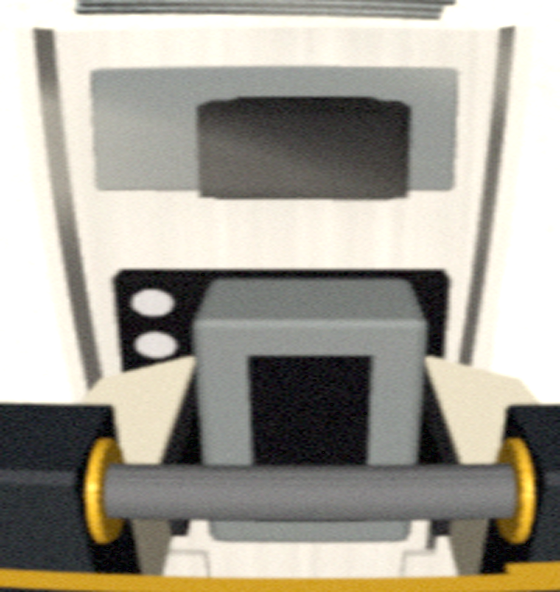

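Emit:
carry_out(
  xyz=[
    [0,0.01,-0.02],
    [0,0,0],
    [0,0,0],
    [0,0,0],
    [0,0,0],
  ],
  dr=[
    [0,0,0],
    [0,0,0],
    [0,0,0],
    [0,0,0],
    [0,0,0],
  ],
  gripper=0.0,
)

```text
time: 19.32
tool_pos: [647.5, 175.9, 243.3]
tcp_rot: [-3.14, -0.454, 1.527]
contact_force: [0.3, -0.7, 0.4]
grip_width: 45.5
```

```bash
python3 - <<'E'
import numpy as np
from h import *
t=np.load("tube.npy"); t[:3]+=4.5*tubeR(t[3])[:,2]; np.save("tube.npy",t); print(t)
E
python3 look.py wrist w10.png; python3 look.py scene s10.png
```

```text
[ 6.31398610e+02 -1.39844106e+02  4.51403744e+01  1.52450000e+00
 -5.54012600e-01  1.58435001e+01]
[[0.9991, 0.0423, -0.005, 647.7023], [-0.0426, 0.9898, -0.1358, 192.5731], [-0.0008, 0.1359, 0.9907, 402.7399], [0.0, 0.0, 0.0, 1.0]]
{'time': np.float64(19.375), 'tool_pos': array([647.539, 175.901, 243.395]), 'tcp_rot': array([-3.14 , -0.453,  1.527]), 'joint_positions': array([-0.047,  0.589,  1.218,  0.464,  1.361, -0.108]), 'grip_width': np.float64(45.875), 'contact_force': array([-0.034, -0.274,  0.461])}
[[-0.7444, -0.5647, 0.3564, 863.3865], [0.6677, -0.631, 0.3949, 415.251], [0.0019, 0.5319, 0.8468, 1015.17], [0.0, 0.0, 0.0, 1.0]]
{'time': np.float64(19.425), 'tool_pos': array([647.57 , 175.883, 243.459]), 'tcp_rot': array([-3.141, -0.454,  1.527]), 'joint_positions': array([-0.047,  0.589,  1.218,  0.464,  1.361, -0.108]), 'grip_width': np.float64(46.187), 'contact_force': array([-0.232, -0.074, -0.303])}
```

View pics/w10.png

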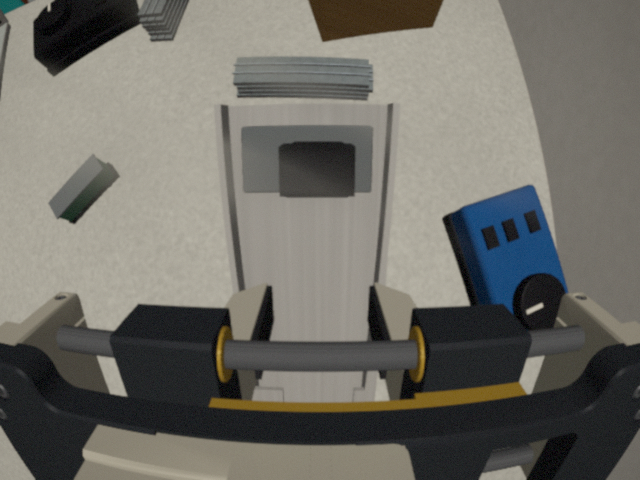

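View pics/s10.png

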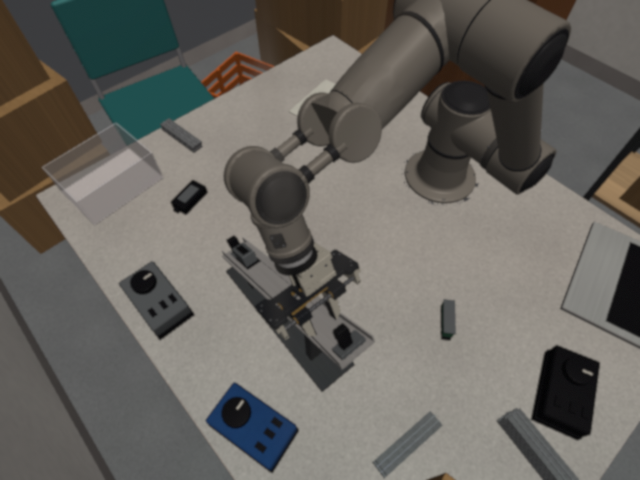

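```bash
python3 look.py top t10.png
python3 - <<'E'
from plan import *
im=cv2.imread("pics/t10.png");cv2.imwrite("pics/t10z.png",cv2.resize(im[150:310,330:530],None,fx=4,fy=3.7,interpolation=cv2.INTER_CUBIC))
p,R=cur()
p1=p-R[:,2]*90
plan([(p1,R),(np.array([560,-60,310.]),down(0)),(np.array([474,-374,150.]),down(-106))],frac=0.9)
E
```

```text
[[-0.0251, 0.9942, -0.1048, 417.8803], [-0.9997, -0.0241, 0.0107, 22.0164], [0.0082, 0.1051, 0.9944, 1140.683], [0.0, 0.0, 0.0, 1.0]]
{'time': np.float64(19.475), 'tool_pos': array([647.579, 175.865, 243.476]), 'tcp_rot': array([-3.141, -0.453,  1.527]), 'joint_positions': array([-0.047,  0.589,  1.218,  0.464,  1.361, -0.108]), 'grip_width': np.float64(45.803), 'contact_force': array([ 0.201, -0.223,  0.11 ])}
xyz [[0.0, 0.0, -0.75], [0.0, 0.0, -0.75], [-0.24, -0.1, -0.1], [-0.25, -0.07, -0.09], [-0.26, -0.04, -0.09], [-0.26, -0.0, -0.08], [-0.26, 0.03, -0.07], [-0.26, 0.06, -0.06]] 
dr [[0.0, 0.0, 0.0], [0.0, 0.0, 0.0], [-0.19, -0.2, 0.83], [-0.19, -0.2, 0.83], [-0.19, -0.2, 0.83], [-0.19, -0.2, 0.82], [-0.19, -0.2, 0.83], [-0.19, -0.2, 0.82]]
xyz [[-0.26, 0.09, -0.05], [-0.24, 0.12, -0.04], [-0.23, 0.15, -0.03], [-0.21, 0.18, -0.02], [-0.19, 0.2, -0.01], [-0.17, 0.22, -0.0], [-0.14, 0.24, 0.0], [-0.1, 0.35, 0.18]] 
dr [[-0.19, -0.2, 0.83], [-0.19, -0.2, 0.82], [-0.19, -0.2, 0.83], [-0.19, -0.19, 0.83], [-0.19, -0.2, 0.82], [-0.19, -0.19, 0.83], [-0.19, -0.2, 0.82], [0.0, 0.0, 0.88]]
xyz [[-0.05, 0.36, 0.18], [-0.01, 0.36, 0.18], [0.04, 0.36, 0.18], [0.08, 0.35, 0.18], [0.12, 0.34, 0.18], [0.17, 0.32, 0.18], [0.2, 0.3, 0.18], [0.24, 0.27, 0.18]] 
dr [[0.0, 0.0, 0.88], [0.0, 0.0, 0.88], [0.0, 0.0, 0.88], [0.0, 0.0, 0.88], [0.0, 0.0, 0.89], [0.0, 0.0, 0.88], [0.0, 0.0, 0.89], [0.0, 0.0, 0.88]]
xyz [[0.27, 0.24, 0.17], [0.3, 0.21, 0.18], [0.32, 0.17, 0.17], [0.34, 0.12, 0.18], [0.35, 0.08, 0.17], [0.36, 0.05, 0.18]] 
dr [[0.0, 0.0, 0.89], [0.0, 0.0, 0.88], [0.0, 0.0, 0.89], [0.0, 0.0, 0.88], [0.0, 0.0, 0.89], [0.0, 0.0, 0.88]]
```

View pics/t10z.png

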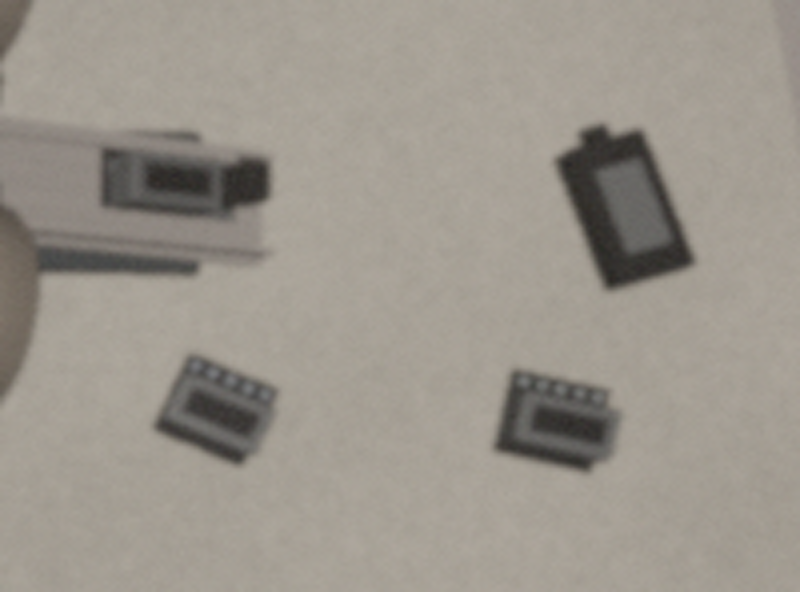

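Emit:
carry_out(
  xyz=[
    [0,0,-0.75],
    [0,0,-0.75],
    [-0.24,-0.1,-0.1],
    [-0.25,-0.07,-0.09],
    [-0.26,-0.04,-0.09],
    [-0.26,0,-0.08],
    [-0.26,0.03,-0.07],
    [-0.26,0.06,-0.06],
  ],
  dr=[
    [0,0,0],
    [0,0,0],
    [-0.19,-0.2,0.83],
    [-0.19,-0.2,0.83],
    [-0.19,-0.2,0.83],
    [-0.19,-0.2,0.82],
    [-0.19,-0.2,0.83],
    [-0.19,-0.2,0.82],
  ],
  gripper=0.3,
)

```text
time: 20.48
tool_pos: [606.1, 45.5, 318.4]
tcp_rot: [-3.047, -0.242, 0.796]
contact_force: [-0.1, 1.1, -1.0]
grip_width: 59.8
```

Emit:
carry_out(
  xyz=[
    [-0.26,0.09,-0.05],
    [-0.24,0.12,-0.04],
    [-0.23,0.15,-0.03],
    [-0.21,0.18,-0.02],
    [-0.19,0.2,-0.01],
    [-0.17,0.22,0],
    [-0.14,0.24,0],
    [-0.1,0.35,0.18],
  ],
  dr=[
    [-0.19,-0.2,0.83],
    [-0.19,-0.2,0.82],
    [-0.19,-0.2,0.83],
    [-0.19,-0.19,0.83],
    [-0.19,-0.2,0.82],
    [-0.19,-0.19,0.83],
    [-0.19,-0.2,0.82],
    [0,0,0.88],
  ],
)

```text
time: 21.48
tool_pos: [554.1, -80.9, 299.9]
tcp_rot: [3.141, -0.001, -0.126]
contact_force: [1.6, 0.0, -0.6]
grip_width: 60.1
```

Emit:
carry_out(
  xyz=[
    [-0.05,0.36,0.18],
    [-0.01,0.36,0.18],
    [0.04,0.36,0.18],
    [0.08,0.35,0.18],
    [0.12,0.34,0.18],
    [0.17,0.32,0.18],
    [0.2,0.3,0.18],
    [0.24,0.27,0.18],
  ],
  dr=[
    [0,0,0.88],
    [0,0,0.88],
    [0,0,0.88],
    [0,0,0.88],
    [0,0,0.89],
    [0,0,0.88],
    [0,0,0.89],
    [0,0,0.88],
  ],
)

```text
time: 22.48
tool_pos: [508.1, -248.9, 212.6]
tcp_rot: [-3.142, 0.0, -1.113]
contact_force: [-0.1, -0.0, 1.2]
grip_width: 60.0
```

Emit:
carry_out(
  xyz=[
    [0.27,0.24,0.17],
    [0.3,0.21,0.18],
    [0.32,0.17,0.17],
    [0.34,0.12,0.18],
    [0.35,0.08,0.17],
    [0.36,0.05,0.18],
    [0,0,0],
    [0,0,0],
  ],
  dr=[
    [0,0,0.89],
    [0,0,0.88],
    [0,0,0.89],
    [0,0,0.88],
    [0,0,0.89],
    [0,0,0.88],
    [0,0,0],
    [0,0,0],
  ],
)

```text
time: 23.48
tool_pos: [474.0, -373.5, 150.1]
tcp_rot: [3.141, 0.0, -1.848]
contact_force: [0.6, -0.2, 0.6]
grip_width: 59.5
```

```bash
python3 look.py wrist w11.png
```

```text
[[-0.9619, -0.2597, -0.0852, 450.0336], [0.2733, -0.9144, -0.2988, -455.1095], [-0.0003, -0.3107, 0.9505, 286.0604], [0.0, 0.0, 0.0, 1.0]]
{'time': np.float64(23.525), 'tool_pos': array([ 474.147, -373.342,  150.339]), 'tcp_rot': array([-3.141,  0.   , -1.848]), 'joint_positions': array([-0.794,  0.572,  1.434,  0.   ,  1.136,  2.624]), 'grip_width': np.float64(59.851), 'contact_force': array([ 0.745,  0.198, -0.017])}
```

View pics/w11.png

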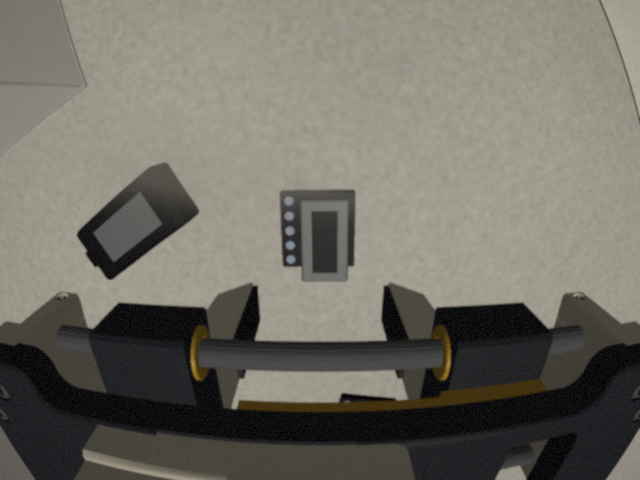

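Run:
```python
from plan import *
c=capture("wrist")
P=fplane(c,324.5,242,38); p,R=cur(); print(P,R.T@(P-p))
a=fplane(c,289,201,9)[:2];b=fplane(c,291,259,9)[:2]; e=b-a; print(np.degrees(np.arctan2(-e[1],-e[0])))
plan([(np.array([P[0],P[1],39]),down(-106),4)])
```

```text
[ 470.45319914 -373.17812673   38.        ] [  0.93473894   3.67731765 112.39685047]
-105.34535215149089
xyz [[0.0, 0.02, 0.46], [0.01, 0.01, 0.47], [0.0, 0.02, 0.46], [0.01, 0.01, 0.47]] 
dr [[-0.0, 0.0, 0.0], [-0.0, 0.0, 0.01], [-0.0, 0.0, 0.0], [-0.0, 0.0, 0.01]]
```

Emit:
carry_out(
  xyz=[
    [0,0.02,0.46],
    [0.01,0.01,0.47],
    [0,0.01,0.46],
    [0.01,0.01,0.46],
    [0,0,0],
  ],
  dr=[
    [0,0,0],
    [0,0,0],
    [0,0,0],
    [0,0,0],
    [0,0,0],
  ],
)

```text
time: 24.2
tool_pos: [469.9, -372.7, 37.4]
tcp_rot: [3.138, 0.002, -1.848]
contact_force: [-0.2, 0.6, -0.4]
grip_width: 59.6
```

Emit:
carry_out(
  xyz=[
    [0,0,0],
    [0,0,0],
    [0,0,0],
    [0,0,0],
  ],
  dr=[
    [0,0,0],
    [0,0,0],
    [0,0,0],
    [0,0,0],
  ],
  gripper=-1,
)

```text
time: 24.7
tool_pos: [470.8, -374.6, 39.8]
tcp_rot: [-3.141, -0.001, -1.85]
contact_force: [0.3, 0.6, 5.5]
grip_width: 33.7
```

Emit:
carry_out(
  xyz=[
    [0,0,-0.3],
    [0,0,-0.67],
    [0,0,-0.67],
    [0,0,-0.67],
    [0,0,-0.67],
    [0,0,-0.67],
    [0,0,-0.67],
    [0,0,0],
  ],
  dr=[
    [0,0,0],
    [0,0,0],
    [0,0,0],
    [0,0,0],
    [0,0,0],
    [0,0,0],
    [0,0,0],
    [0,0,0],
  ],
)

```text
time: 25.7
tool_pos: [471.3, -375.1, 302.8]
tcp_rot: [-3.135, -0.004, -1.85]
contact_force: [-1.0, -0.2, 0.4]
grip_width: 33.7
```

```bash
python3 look.py wrist w12.png
python3 - <<'E'
from plan import *
plan([(np.array([560,-60,310.]),down(-10)),(T2W((371,0,39.3+45)),Rp0)],frac=0.9)
E
```

```text
[[-0.9613, -0.2599, -0.0908, 446.4544], [0.2753, -0.9157, -0.2928, -455.8312], [-0.007, -0.3065, 0.9518, 439.0722], [0.0, 0.0, 0.0, 1.0]]
{'time': np.float64(25.75), 'tool_pos': array([ 470.681, -374.472,  300.099]), 'tcp_rot': array([-3.139e+00, -2.000e-03, -1.850e+00]), 'joint_positions': array([-0.799,  0.454,  1.21 , -0.   ,  1.475,  2.621]), 'grip_width': np.float64(33.812), 'contact_force': array([ 0.27 , -0.169, -1.253])}
xyz [[-0.39, 0.0, -0.01], [-0.39, -0.05, -0.01], [-0.38, -0.09, -0.01], [-0.36, -0.14, -0.01], [-0.35, -0.18, -0.01], [-0.32, -0.22, -0.01], [-0.29, -0.25, -0.01], [-0.26, -0.29, -0.01]] 
dr [[-0.0, -0.0, -0.86], [-0.0, -0.0, -0.86], [-0.0, -0.0, -0.86], [0.0, -0.0, -0.86], [0.0, -0.0, -0.86], [0.0, -0.0, -0.86], [0.0, -0.0, -0.85], [0.0, -0.0, -0.86]]
xyz [[-0.23, -0.32, -0.02], [-0.19, -0.34, -0.01], [-0.14, -0.36, -0.02], [-0.1, -0.38, -0.01], [-0.05, -0.38, -0.02], [-0.01, -0.39, -0.01], [0.06, -0.27, 0.03], [0.09, -0.26, 0.04]] 
dr [[0.0, -0.0, -0.85], [0.0, -0.0, -0.86], [0.0, -0.01, -0.85], [0.0, -0.0, -0.86], [0.0, -0.0, -0.85], [0.01, -0.01, -0.86], [0.2, 0.17, -0.85], [0.2, 0.17, -0.85]]
xyz [[0.11, -0.25, 0.05], [0.14, -0.23, 0.06], [0.17, -0.21, 0.07], [0.19, -0.19, 0.08], [0.21, -0.16, 0.09], [0.22, -0.13, 0.1], [0.24, -0.11, 0.11], [0.24, -0.07, 0.11]] 
dr [[0.2, 0.17, -0.85], [0.2, 0.17, -0.85], [0.2, 0.17, -0.85], [0.19, 0.17, -0.85], [0.19, 0.17, -0.86], [0.2, 0.17, -0.85], [0.19, 0.17, -0.86], [0.19, 0.18, -0.85]]
xyz [[0.25, -0.04, 0.12], [0.25, -0.01, 0.13], [0.24, 0.02, 0.13], [0.23, 0.06, 0.14]] 
dr [[0.2, 0.17, -0.86], [0.19, 0.18, -0.85], [0.2, 0.17, -0.86], [0.19, 0.18, -0.85]]
```

View pics/w12.png

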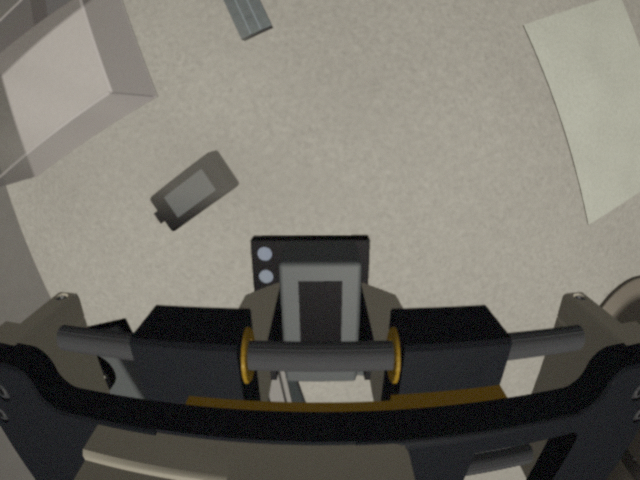

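Emit:
carry_out(
  xyz=[
    [-0.39,0,-0.01],
    [-0.39,-0.05,-0.01],
    [-0.38,-0.09,-0.01],
    [-0.36,-0.14,-0.01],
    [-0.35,-0.18,-0.01],
    [-0.32,-0.22,-0.01],
    [-0.29,-0.25,-0.01],
    [-0.26,-0.29,-0.01],
  ],
  dr=[
    [0,0,-0.86],
    [0,0,-0.86],
    [0,0,-0.86],
    [0,0,-0.86],
    [0,0,-0.86],
    [0,0,-0.86],
    [0,0,-0.85],
    [0,0,-0.86],
  ],
)

```text
time: 26.75
tool_pos: [521.4, -193.6, 301.4]
tcp_rot: [3.14, 0.003, -0.887]
contact_force: [0.0, 0.7, -1.3]
grip_width: 33.7
```

Emit:
carry_out(
  xyz=[
    [-0.23,-0.32,-0.02],
    [-0.19,-0.34,-0.01],
    [-0.14,-0.36,-0.02],
    [-0.1,-0.38,-0.01],
    [-0.05,-0.38,-0.02],
    [-0.01,-0.39,-0.01],
    [0.06,-0.27,0.03],
    [0.09,-0.26,0.04],
  ],
  dr=[
    [0,0,-0.85],
    [0,0,-0.86],
    [0,-0.01,-0.85],
    [0,0,-0.86],
    [0,0,-0.85],
    [0.01,-0.01,-0.86],
    [0.2,0.17,-0.85],
    [0.2,0.17,-0.85],
  ],
)

```text
time: 27.75
tool_pos: [571.9, -28.1, 303.2]
tcp_rot: [-3.087, -0.049, 0.066]
contact_force: [-0.4, 0.1, -1.0]
grip_width: 34.0
```

Emit:
carry_out(
  xyz=[
    [0.11,-0.25,0.05],
    [0.14,-0.23,0.06],
    [0.17,-0.21,0.07],
    [0.19,-0.19,0.08],
    [0.21,-0.16,0.09],
    [0.22,-0.13,0.1],
    [0.24,-0.11,0.11],
    [0.24,-0.07,0.11],
  ],
  dr=[
    [0.2,0.17,-0.85],
    [0.2,0.17,-0.85],
    [0.2,0.17,-0.85],
    [0.19,0.17,-0.85],
    [0.19,0.17,-0.86],
    [0.2,0.17,-0.85],
    [0.19,0.17,-0.86],
    [0.19,0.18,-0.85],
  ],
)

```text
time: 28.75
tool_pos: [620.3, 95.0, 288.1]
tcp_rot: [-3.047, -0.333, 1.014]
contact_force: [0.1, 0.0, -0.0]
grip_width: 34.1
```

Emit:
carry_out(
  xyz=[
    [0.25,-0.04,0.12],
    [0.25,-0.01,0.13],
    [0.24,0.02,0.13],
    [0.23,0.06,0.14],
    [0,0,0],
    [0,0,0],
    [0,0,0],
  ],
  dr=[
    [0.2,0.17,-0.86],
    [0.19,0.18,-0.85],
    [0.2,0.17,-0.86],
    [0.19,0.18,-0.85],
    [0,0,0],
    [0,0,0],
    [0,0,0],
  ],
)

```text
time: 29.62
tool_pos: [644.6, 155.8, 282.6]
tcp_rot: [-3.139, -0.456, 1.521]
contact_force: [-0.4, -1.2, 0.0]
grip_width: 33.5
```

```bash
python3 look.py wrist w13.png
python3 - <<'E'
from plan import *
p,R=cur(); print((TR.T@(p-TO)).round(1))
plan([(T2W((371,0,39.3+1.5)),Rp0,3)],frac=0.85)
E
```

```text
[[0.9988, 0.048, -0.0044, 645.1084], [-0.0481, 0.9892, -0.1384, 172.0397], [-0.0023, 0.1384, 0.9904, 442.0891], [0.0, 0.0, 0.0, 1.0]]
{'time': np.float64(29.675), 'tool_pos': array([644.704, 155.857, 282.782]), 'tcp_rot': array([-3.139, -0.456,  1.521]), 'joint_positions': array([-0.08 ,  0.556,  1.17 ,  0.46 ,  1.448, -0.096]), 'grip_width': np.float64(33.893), 'contact_force': array([ 0.366, -0.195, -1.077])}
[370.2   0.4  83.8]
xyz [[0.0, 0.0, 0.24], [0.01, 0.0, 0.24], [0.0, 0.01, 0.24]] 
dr [[-0.0, -0.01, -0.01], [-0.0, -0.0, -0.0], [-0.01, -0.01, -0.01]]
```

View pics/w13.png

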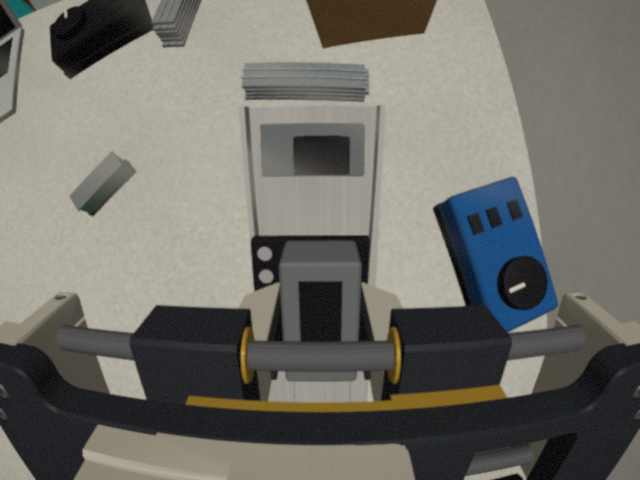

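Same pose as the first; lower and release.

Emit:
carry_out(
  xyz=[
    [0,0.01,0.24],
    [0,0,0.24],
    [0.01,0.01,0.2],
    [0,0,0.03],
    [0,0,0],
    [0,0,0],
  ],
  dr=[
    [0,0,-0.01],
    [0,0,-0.01],
    [0,0,-0.01],
    [0,0,0],
    [0,0,0],
    [0,0,0],
  ],
)

```text
time: 30.42
tool_pos: [646.9, 175.6, 244.5]
tcp_rot: [-3.141, -0.456, 1.528]
contact_force: [-0.9, -1.8, 2.8]
grip_width: 34.0
```

Emit:
carry_out(
  xyz=[
    [0,0,-0.01],
    [0,0,0],
    [0,0,0],
    [0,0,0],
    [0,0,0],
    [0,0,0],
  ],
  dr=[
    [0,0,0],
    [0,0,0],
    [0,0,0],
    [0,0,0],
    [0,0,0],
    [0,0,0],
  ],
  gripper=0,
)

```text
time: 31.18
tool_pos: [646.9, 175.2, 245.1]
tcp_rot: [-3.141, -0.457, 1.528]
contact_force: [-0.1, 0.3, -0.3]
grip_width: 46.1
```

```bash
python3 look.py wrist w14.png; python3 look.py top t14.png
python3 - <<'E'
import cv2
im=cv2.imread("pics/t14.png");w=cv2.imread("pics/w14.png")
a=cv2.resize(im[150:310,330:530],(500,400),interpolation=cv2.INTER_CUBIC);b=cv2.resize(w[200:480,200:440],(300,400))
cv2.imwrite("pics/t14z.png",cv2.hconcat([a,b]))
E
```

```text
[[0.9991, 0.0423, -0.0059, 646.9334], [-0.0428, 0.9894, -0.1387, 191.4252], [-0.0, 0.1389, 0.9903, 404.5374], [0.0, 0.0, 0.0, 1.0]]
{'time': np.float64(31.225), 'tool_pos': array([646.914, 175.253, 245.105]), 'tcp_rot': array([-3.141, -0.456,  1.528]), 'joint_positions': array([-0.049,  0.586,  1.22 ,  0.467,  1.363, -0.111]), 'grip_width': np.float64(46.13), 'contact_force': array([0.008, 0.533, 0.637])}
[[-0.0251, 0.9942, -0.1048, 417.8803], [-0.9997, -0.0241, 0.0107, 22.0164], [0.0082, 0.1051, 0.9944, 1140.683], [0.0, 0.0, 0.0, 1.0]]
{'time': np.float64(31.275), 'tool_pos': array([646.93 , 175.228, 245.125]), 'tcp_rot': array([-3.141, -0.456,  1.528]), 'joint_positions': array([-0.049,  0.586,  1.22 ,  0.467,  1.363, -0.111]), 'grip_width': np.float64(45.716), 'contact_force': array([-0.037,  0.194, -0.555])}
```

View pics/t14z.png

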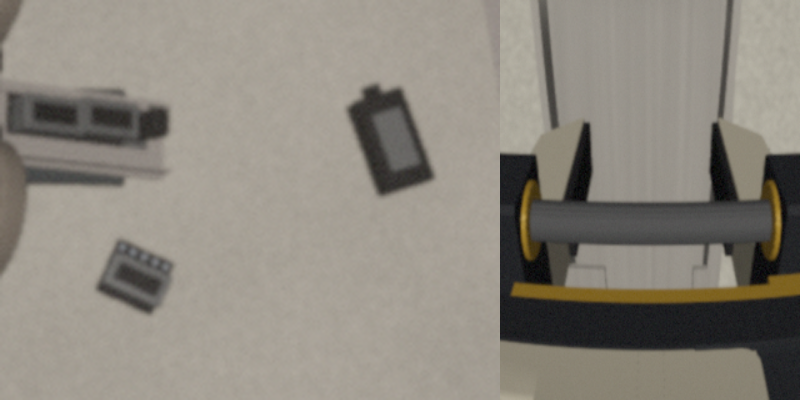

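Run:
```python
from plan import *
p,R=cur()
p1=p-R[:,2]*90
plan([(p1,R),(np.array([560,-30,300.]),down(0)),(np.array([486,-161,150.]),down(-110))],frac=0.9)
```

```text
xyz [[0.0, 0.0, -0.75], [0.0, 0.0, -0.75], [-0.21, -0.1, -0.07], [-0.22, -0.07, -0.06], [-0.23, -0.05, -0.06], [-0.23, -0.02, -0.05], [-0.24, 0.01, -0.04], [-0.23, 0.04, -0.04]] 
dr [[0.0, 0.0, 0.0], [0.0, 0.0, 0.0], [-0.19, -0.2, 0.83], [-0.19, -0.2, 0.83], [-0.19, -0.2, 0.83], [-0.19, -0.2, 0.82], [-0.19, -0.2, 0.83], [-0.19, -0.2, 0.82]]
xyz [[-0.23, 0.07, -0.03], [-0.22, 0.09, -0.02], [-0.21, 0.12, -0.01], [-0.2, 0.14, -0.0], [-0.18, 0.17, 0.0], [-0.15, 0.18, 0.02], [-0.13, 0.2, 0.02], [-0.08, 0.14, 0.16]] 
dr [[-0.19, -0.2, 0.83], [-0.19, -0.2, 0.82], [-0.19, -0.2, 0.83], [-0.2, -0.2, 0.82], [-0.19, -0.2, 0.83], [-0.19, -0.19, 0.82], [-0.2, -0.2, 0.83], [0.0, 0.0, 0.86]]
xyz [[-0.06, 0.14, 0.16], [-0.04, 0.15, 0.16], [-0.02, 0.16, 0.16], [-0.01, 0.16, 0.15], [0.01, 0.16, 0.16], [0.03, 0.15, 0.15], [0.05, 0.15, 0.16], [0.07, 0.14, 0.15]] 
dr [[0.0, 0.0, 0.86], [0.0, 0.0, 0.86], [0.0, 0.0, 0.86], [0.0, 0.0, 0.86], [0.0, 0.0, 0.86], [0.0, 0.0, 0.86], [0.0, 0.0, 0.86], [0.0, 0.0, 0.86]]
xyz [[0.08, 0.13, 0.16], [0.1, 0.12, 0.15], [0.11, 0.11, 0.16], [0.13, 0.09, 0.15], [0.14, 0.08, 0.16], [0.14, 0.06, 0.15], [0.15, 0.04, 0.16]] 
dr [[0.0, 0.0, 0.86], [0.0, -0.0, 0.86], [0.0, -0.0, 0.86], [0.0, -0.0, 0.86], [0.0, -0.0, 0.86], [0.0, -0.0, 0.85], [0.0, -0.0, 0.86]]
```

Emit:
carry_out(
  xyz=[
    [0,0,-0.75],
    [0,0,-0.75],
    [-0.21,-0.1,-0.07],
    [-0.22,-0.07,-0.06],
    [-0.23,-0.05,-0.06],
    [-0.23,-0.02,-0.05],
    [-0.24,0.01,-0.04],
    [-0.23,0.04,-0.04],
  ],
  dr=[
    [0,0,0],
    [0,0,0],
    [-0.19,-0.2,0.83],
    [-0.19,-0.2,0.83],
    [-0.19,-0.2,0.83],
    [-0.19,-0.2,0.82],
    [-0.19,-0.2,0.83],
    [-0.19,-0.2,0.82],
  ],
  gripper=0.3,
)

```text
time: 32.28
tool_pos: [605.5, 59.2, 314.1]
tcp_rot: [-3.045, -0.245, 0.796]
contact_force: [0.1, -0.1, -1.2]
grip_width: 59.9
```

Emit:
carry_out(
  xyz=[
    [-0.23,0.07,-0.03],
    [-0.22,0.09,-0.02],
    [-0.21,0.12,-0.01],
    [-0.2,0.14,0],
    [-0.18,0.17,0],
    [-0.15,0.18,0.02],
    [-0.13,0.2,0.02],
    [-0.08,0.14,0.16],
  ],
  dr=[
    [-0.19,-0.2,0.83],
    [-0.19,-0.2,0.82],
    [-0.19,-0.2,0.83],
    [-0.2,-0.2,0.82],
    [-0.19,-0.2,0.83],
    [-0.19,-0.19,0.82],
    [-0.2,-0.2,0.83],
    [0,0,0.86],
  ],
)

```text
time: 33.28
tool_pos: [555.6, -38.3, 290.7]
tcp_rot: [3.141, -0.001, -0.124]
contact_force: [0.5, -0.8, 0.8]
grip_width: 59.8
```

Emit:
carry_out(
  xyz=[
    [-0.06,0.14,0.16],
    [-0.04,0.15,0.16],
    [-0.02,0.16,0.16],
    [-0.01,0.16,0.15],
    [0.01,0.16,0.16],
    [0.03,0.15,0.15],
    [0.05,0.15,0.16],
    [0.07,0.14,0.15],
  ],
  dr=[
    [0,0,0.86],
    [0,0,0.86],
    [0,0,0.86],
    [0,0,0.86],
    [0,0,0.86],
    [0,0,0.86],
    [0,0,0.86],
    [0,0,0.86],
  ],
)

```text
time: 34.28
tool_pos: [517.9, -103.9, 215.2]
tcp_rot: [3.141, 0.0, -1.085]
contact_force: [0.6, 0.7, -0.0]
grip_width: 59.7
```

Emit:
carry_out(
  xyz=[
    [0.08,0.13,0.16],
    [0.1,0.12,0.15],
    [0.11,0.11,0.16],
    [0.13,0.09,0.15],
    [0.14,0.08,0.16],
    [0.14,0.06,0.15],
    [0.15,0.04,0.16],
    [0,0,0],
  ],
  dr=[
    [0,0,0.86],
    [0,0,0.86],
    [0,0,0.86],
    [0,0,0.86],
    [0,0,0.86],
    [0,0,0.85],
    [0,0,0.86],
    [0,0,0],
  ],
)

```text
time: 35.28
tool_pos: [485.7, -161.1, 149.6]
tcp_rot: [3.14, 0.0, -1.92]
contact_force: [-0.4, 0.0, -0.7]
grip_width: 59.4
```

```bash
python3 look.py wrist w15.png
```

```text
[[-0.9398, -0.3252, -0.1052, 456.1215], [0.3418, -0.8933, -0.292, -240.8478], [0.001, -0.3104, 0.9506, 285.528], [0.0, 0.0, 0.0, 1.0]]
{'time': np.float64(35.325), 'tool_pos': array([ 486.14 , -160.906,  150.042]), 'tcp_rot': array([ 3.141,  0.   , -1.918]), 'joint_positions': array([-0.469,  0.422,  1.7  ,  0.   ,  1.02 ,  3.02 ]), 'grip_width': np.float64(59.519), 'contact_force': array([ 0.716, -0.857,  1.163])}
```

View pics/w15.png

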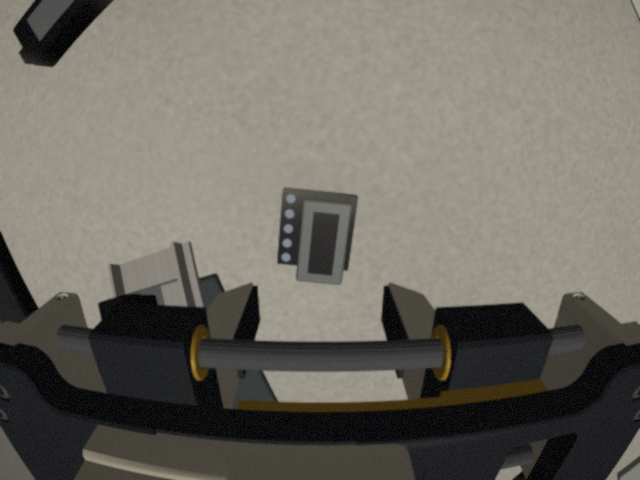

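Run:
```python
from plan import *
c=capture("wrist")
P=fplane(c,323,244,38); p,R=cur(); print(P,R.T@(P-p))
a=fplane(c,291,198,9)[:2];b=fplane(c,286,257,9)[:2]; e=b-a; print(np.degrees(np.arctan2(-e[1],-e[0])))
plan([(np.array([P[0],P[1],39]),down(-112.5),4)])
```

```text
[ 483.8654082  -159.58621122   38.        ] [ -0.28476453   2.81159699 112.3026872 ]
-115.98257263219186
xyz [[-0.0, 0.01, 0.46], [-0.0, 0.01, 0.47], [-0.0, 0.01, 0.46], [-0.0, 0.02, 0.47]] 
dr [[-0.0, 0.0, 0.08], [-0.0, 0.0, 0.08], [-0.0, 0.0, 0.08], [-0.0, 0.0, 0.09]]
```

Emit:
carry_out(
  xyz=[
    [0,0.01,0.46],
    [0,0.01,0.47],
    [0,0.01,0.46],
    [0,0.01,0.46],
    [0,0,0],
  ],
  dr=[
    [0,0,0.09],
    [0,0,0.09],
    [0,0,0.09],
    [0,0,0.09],
    [0,0,0],
  ],
)

```text
time: 36.0
tool_pos: [483.2, -159.2, 37.9]
tcp_rot: [3.138, 0.0, -1.968]
contact_force: [0.0, -0.3, 0.1]
grip_width: 59.7
```

Emit:
carry_out(
  xyz=[
    [0,0,0],
    [0,0,0],
    [0,0,0],
    [0,0,0],
  ],
  dr=[
    [0,0,0],
    [0,0,0],
    [0,0,0],
    [0,0,0],
  ],
  gripper=-1,
)

```text
time: 36.5
tool_pos: [484.3, -160.2, 39.9]
tcp_rot: [-3.14, -0.0, -1.97]
contact_force: [-1.6, 1.1, 5.3]
grip_width: 34.0
```

Emit:
carry_out(
  xyz=[
    [0,0,-0.3],
    [0,0,-0.67],
    [0,0,-0.67],
    [0,0,-0.67],
    [0,0,-0.67],
    [0,0,-0.67],
    [0,0,-0.67],
    [0,0,0],
  ],
  dr=[
    [0,0,0],
    [0,0,0],
    [0,0,0],
    [0,0,0],
    [0,0,0],
    [0,0,0],
    [0,0,0],
    [0,0,0],
  ],
)

```text
time: 37.5
tool_pos: [485.0, -160.5, 301.4]
tcp_rot: [-3.135, -0.001, -1.97]
contact_force: [0.6, 0.5, -1.5]
grip_width: 33.7
```

```bash
python3 look.py wrist w16.png
python3 - <<'E'
from plan import *
plan([(np.array([560,-30,310.]),down(-10)),(T2W((371,0,39.3+45)),Rp0)],frac=0.9)
E
```

```text
[[-0.9214, -0.3674, -0.1265, 450.5148], [0.3885, -0.877, -0.2828, -238.2486], [-0.007, -0.3097, 0.9508, 437.4285], [0.0, 0.0, 0.0, 1.0]]
{'time': np.float64(37.55), 'tool_pos': array([ 484.156, -160.147,  299.188]), 'tcp_rot': array([-3.139, -0.   , -1.97 ]), 'joint_positions': array([-0.47 ,  0.277,  1.475, -0.   ,  1.386,  3.071]), 'grip_width': np.float64(34.429), 'contact_force': array([ 0.258, -0.497, -0.755])}
xyz [[-0.17, -0.02, -0.01], [-0.16, -0.04, -0.01], [-0.16, -0.06, -0.01], [-0.15, -0.08, -0.01], [-0.14, -0.1, -0.01], [-0.12, -0.11, -0.01], [-0.11, -0.12, -0.01], [-0.09, -0.14, -0.01]] 
dr [[-0.0, -0.0, -0.86], [-0.0, -0.0, -0.86], [-0.0, -0.0, -0.86], [-0.0, -0.0, -0.86], [-0.0, -0.0, -0.86], [-0.0, -0.0, -0.86], [-0.0, -0.0, -0.86], [-0.0, -0.0, -0.86]]
xyz [[-0.08, -0.15, -0.01], [-0.06, -0.16, -0.02], [-0.04, -0.16, -0.01], [-0.02, -0.16, -0.02], [-0.0, -0.17, -0.01], [0.02, -0.17, -0.02], [0.04, -0.16, -0.01], [0.06, -0.24, 0.03]] 
dr [[-0.0, -0.0, -0.85], [0.0, -0.0, -0.86], [0.0, -0.0, -0.85], [0.0, -0.0, -0.86], [0.0, -0.01, -0.85], [0.0, -0.0, -0.86], [0.0, -0.01, -0.85], [0.2, 0.17, -0.85]]
xyz [[0.09, -0.23, 0.04], [0.11, -0.21, 0.05], [0.14, -0.2, 0.06], [0.16, -0.18, 0.06], [0.17, -0.16, 0.07], [0.19, -0.13, 0.08], [0.2, -0.11, 0.09], [0.21, -0.08, 0.1]] 
dr [[0.2, 0.17, -0.85], [0.2, 0.17, -0.85], [0.2, 0.17, -0.85], [0.2, 0.17, -0.85], [0.19, 0.17, -0.85], [0.19, 0.17, -0.86], [0.2, 0.17, -0.85], [0.19, 0.17, -0.86]]
xyz [[0.21, -0.05, 0.1], [0.22, -0.02, 0.11], [0.21, 0.01, 0.12], [0.21, 0.04, 0.12], [0.2, 0.06, 0.13]] 
dr [[0.19, 0.18, -0.85], [0.2, 0.18, -0.86], [0.19, 0.17, -0.85], [0.2, 0.18, -0.86], [0.19, 0.17, -0.85]]
```

View pics/w16.png

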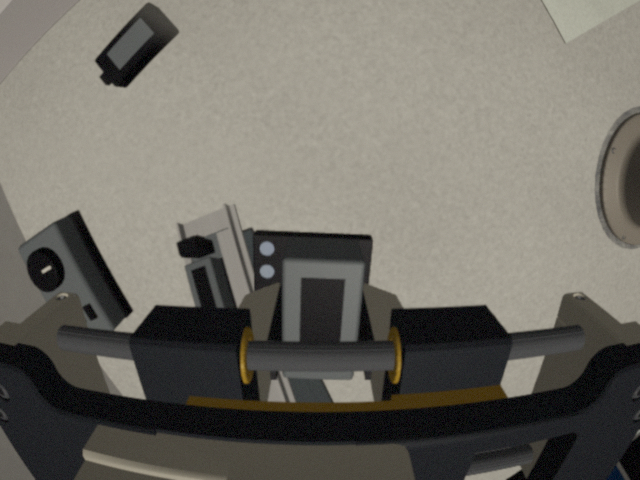

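Emit:
carry_out(
  xyz=[
    [-0.17,-0.02,-0.01],
    [-0.16,-0.04,-0.01],
    [-0.16,-0.06,-0.01],
    [-0.15,-0.08,-0.01],
    [-0.14,-0.1,-0.01],
    [-0.12,-0.11,-0.01],
    [-0.11,-0.12,-0.01],
    [-0.09,-0.14,-0.01],
  ],
  dr=[
    [0,0,-0.86],
    [0,0,-0.86],
    [0,0,-0.86],
    [0,0,-0.86],
    [0,0,-0.86],
    [0,0,-0.86],
    [0,0,-0.86],
    [0,0,-0.86],
  ],
)

```text
time: 38.55
tool_pos: [524.0, -90.1, 301.1]
tcp_rot: [3.139, 0.003, -1.006]
contact_force: [-0.3, -0.4, -0.9]
grip_width: 34.1
```

Emit:
carry_out(
  xyz=[
    [-0.08,-0.15,-0.01],
    [-0.06,-0.16,-0.02],
    [-0.04,-0.16,-0.01],
    [-0.02,-0.16,-0.02],
    [0,-0.17,-0.01],
    [0.02,-0.17,-0.02],
    [0.04,-0.16,-0.01],
    [0.06,-0.24,0.03],
  ],
  dr=[
    [0,0,-0.85],
    [0,0,-0.86],
    [0,0,-0.85],
    [0,0,-0.86],
    [0,-0.01,-0.85],
    [0,0,-0.86],
    [0,-0.01,-0.85],
    [0.2,0.17,-0.85],
  ],
)

```text
time: 39.55
tool_pos: [566.0, -15.7, 305.1]
tcp_rot: [-3.114, -0.02, -0.052]
contact_force: [-0.3, 0.9, -0.9]
grip_width: 34.1
```

Emit:
carry_out(
  xyz=[
    [0.09,-0.23,0.04],
    [0.11,-0.21,0.05],
    [0.14,-0.2,0.06],
    [0.16,-0.18,0.06],
    [0.17,-0.16,0.07],
    [0.19,-0.13,0.08],
    [0.2,-0.11,0.09],
    [0.21,-0.08,0.1],
  ],
  dr=[
    [0.2,0.17,-0.85],
    [0.2,0.17,-0.85],
    [0.2,0.17,-0.85],
    [0.2,0.17,-0.85],
    [0.19,0.17,-0.85],
    [0.19,0.17,-0.86],
    [0.2,0.17,-0.85],
    [0.19,0.17,-0.86],
  ],
)

```text
time: 40.55
tool_pos: [613.8, 91.0, 290.2]
tcp_rot: [-3.036, -0.294, 0.892]
contact_force: [-0.5, -0.2, -1.0]
grip_width: 33.9
```

Emit:
carry_out(
  xyz=[
    [0.21,-0.05,0.1],
    [0.22,-0.02,0.11],
    [0.21,0.01,0.12],
    [0.21,0.04,0.12],
    [0.2,0.06,0.13],
    [0,0,0],
    [0,0,0],
    [0,0,0],
  ],
  dr=[
    [0.19,0.18,-0.85],
    [0.2,0.18,-0.86],
    [0.19,0.17,-0.85],
    [0.2,0.18,-0.86],
    [0.19,0.17,-0.85],
    [0,0,0],
    [0,0,0],
    [0,0,0],
  ],
)

```text
time: 41.55
tool_pos: [644.4, 156.1, 282.4]
tcp_rot: [-3.139, -0.454, 1.521]
contact_force: [0.4, -0.2, -0.6]
grip_width: 34.3
```

```bash
python3 look.py wrist w17.png
python3 - <<'E'
from plan import *
p,R=cur(); print((TR.T@(p-TO)).round(1))
plan([(T2W((371,0,39.3+1.5)),Rp0,3)],frac=0.85)
im=cv2.imread("pics/w17.png"); cv2.imwrite("pics/w17z.png",cv2.resize(im[90:400,200:420],(568,600)))
E
```

```text
[[0.9988, 0.0482, -0.0043, 644.8985], [-0.0483, 0.9895, -0.1365, 172.5771], [-0.0023, 0.1365, 0.9906, 441.8515], [0.0, 0.0, 0.0, 1.0]]
{'time': np.float64(41.6), 'tool_pos': array([644.471, 156.11 , 282.635]), 'tcp_rot': array([-3.139, -0.454,  1.521]), 'joint_positions': array([-0.079,  0.555,  1.17 ,  0.458,  1.447, -0.094]), 'grip_width': np.float64(34.093), 'contact_force': array([-0.615,  0.101, -0.351])}
[370.4   0.6  83.6]
xyz [[0.0, 0.0, 0.24], [0.01, 0.01, 0.24], [0.0, 0.0, 0.23]] 
dr [[-0.0, -0.0, -0.01], [-0.0, -0.0, -0.0], [-0.01, -0.0, -0.01]]
```

View pics/w17z.png

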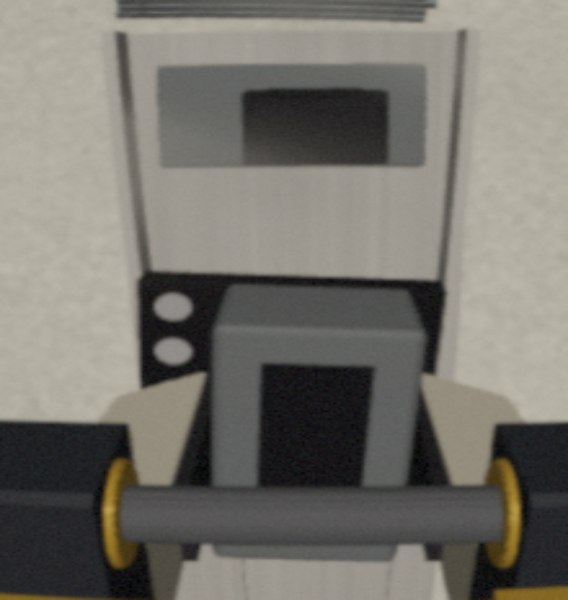

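Emit:
carry_out(
  xyz=[
    [0,0.01,0.24],
    [0,0,0.24],
    [0.01,0.01,0.2],
    [0,0,0.03],
    [0,0,0],
    [0,0,0],
  ],
  dr=[
    [0,0,-0.1],
    [0,0,-0.1],
    [0,0,-0.04],
    [0,0,0],
    [0,0,0],
    [0,0,0],
  ],
)

```text
time: 42.35
tool_pos: [646.7, 175.7, 244.5]
tcp_rot: [3.127, -0.454, 1.56]
contact_force: [-0.6, -1.6, 4.3]
grip_width: 34.0
```

```bash
python3 look.py wrist w18.png
python3 - <<'E'
import cv2
im=cv2.imread("pics/w18.png"); cv2.imwrite("pics/w18z.png",cv2.resize(im[90:400,200:420],(568,600)))
E
```

```text
[[0.9998, 0.0145, -0.0154, 644.2123], [-0.0165, 0.9905, -0.1365, 192.2283], [0.0132, 0.1367, 0.9905, 403.8862], [0.0, 0.0, 0.0, 1.0]]
{'time': np.float64(42.4), 'tool_pos': array([646.733, 175.685, 244.511]), 'tcp_rot': array([ 3.127, -0.454,  1.56 ]), 'joint_positions': array([-0.048,  0.586,  1.221,  0.466,  1.361, -0.139]), 'grip_width': np.float64(33.8), 'contact_force': array([ 0.134, -2.409,  3.328])}
```

View pics/w18z.png

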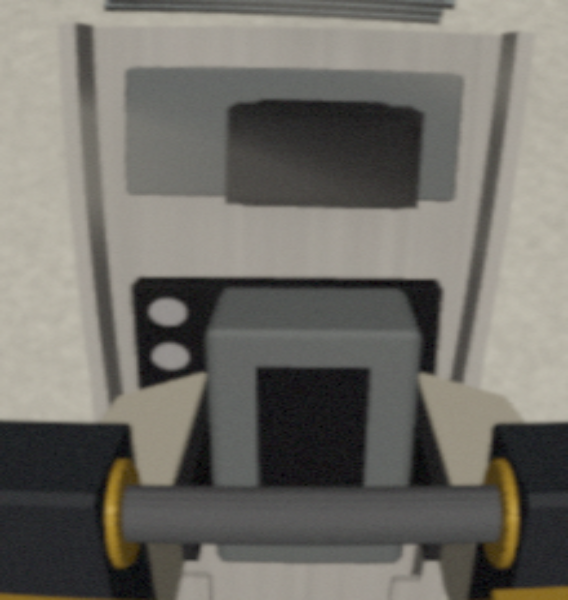

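Emit:
carry_out(
  xyz=[
    [0,0,-0.01],
    [0,0,0],
    [0,0,0],
    [0,0,0],
    [0,0,0],
    [0,0,0],
  ],
  dr=[
    [0,0,0],
    [0,0,0],
    [0,0,0],
    [0,0,0],
    [0,0,0],
    [0,0,0],
  ],
  gripper=0,
)

```text
time: 43.15
tool_pos: [646.7, 175.3, 244.9]
tcp_rot: [3.128, -0.454, 1.56]
contact_force: [0.2, 0.2, 0.3]
grip_width: 45.8
```

```bash
python3 look.py wrist w19.png; python3 look.py top t19.png
python3 - <<'E'
import cv2
im=cv2.imread("pics/t19.png");w=cv2.imread("pics/w19.png")
a=cv2.resize(im[150:310,300:500],(500,400),interpolation=cv2.INTER_CUBIC);b=cv2.resize(w[200:480,200:440],(300,400))
cv2.imwrite("pics/t19z.png",cv2.hconcat([a,b]))
from plan import *
p,R=cur(); print((TR.T@(p-TO)).round(1))
# go to cap tab: lift, move, lower
plan([(p-R[:,2]*60,R),(T2W((441,0,103)),Rp0)])
E
```

```text
[[0.9998, 0.0147, -0.015, 644.2028], [-0.0166, 0.9905, -0.1366, 191.8966], [0.0129, 0.1368, 0.9905, 404.3515], [0.0, 0.0, 0.0, 1.0]]
{'time': np.float64(43.2), 'tool_pos': array([646.668, 175.321, 244.946]), 'tcp_rot': array([ 3.128, -0.454,  1.56 ]), 'joint_positions': array([-0.048,  0.586,  1.22 ,  0.465,  1.362, -0.139]), 'grip_width': np.float64(46.267), 'contact_force': array([ 0.019, -0.63 , -0.223])}
[[-0.0251, 0.9942, -0.1048, 417.8803], [-0.9997, -0.0241, 0.0107, 22.0164], [0.0082, 0.1051, 0.9944, 1140.683], [0.0, 0.0, 0.0, 1.0]]
{'time': np.float64(43.25), 'tool_pos': array([646.656, 175.34 , 244.95 ]), 'tcp_rot': array([ 3.128, -0.454,  1.56 ]), 'joint_positions': array([-0.048,  0.586,  1.22 ,  0.465,  1.362, -0.139]), 'grip_width': np.float64(46.029), 'contact_force': array([0.566, 0.089, 0.067])}
[371.2  -0.7  41.3]
xyz [[-0.0, -0.0, -0.5], [-0.0, -0.0, -0.5], [0.58, 0.01, -0.01], [0.58, 0.01, -0.02]] 
dr [[0.0, 0.0, 0.0], [0.0, 0.0, 0.0], [-0.01, -0.0, 0.11], [-0.0, -0.01, 0.12]]
```

View pics/t19z.png

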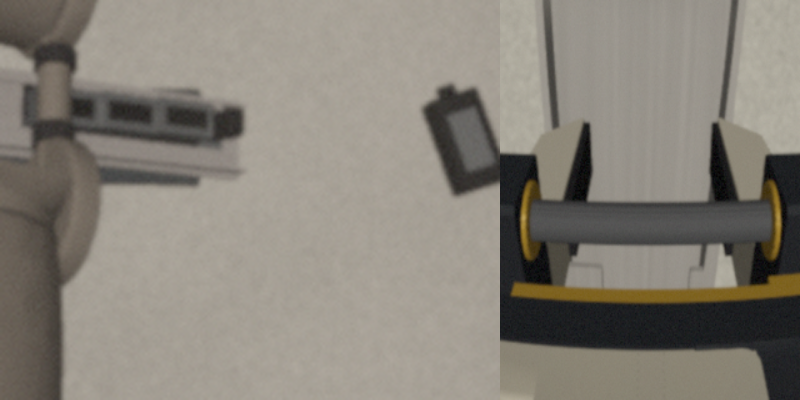

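Emit:
carry_out(
  xyz=[
    [0,0,-0.5],
    [0,0,-0.5],
    [0.57,0.01,-0.01],
    [0.57,0.01,-0.01],
    [0,0,0],
    [0,0,0],
  ],
  dr=[
    [0,0,0],
    [0,0,0],
    [0,0,0.11],
    [0,0,0.12],
    [0,0,0],
    [0,0,0],
  ],
  gripper=0.2,
)

```text
time: 44.0
tool_pos: [647.7, 209.5, 329.3]
tcp_rot: [-3.139, -0.454, 1.524]
contact_force: [-1.0, -0.7, -0.1]
grip_width: 55.3
```

```bash
python3 look.py wrist w20.png
python3 - <<'E'
from plan import *
p,R=cur(); print((TR.T@(p-TO)).round(1), (TR.T@(np.array([648.8,238.8,273.1])-TO)).round(1))
plan([(T2W((439,0,40)),Rp0,4)])
E
```

```text
[[0.999, 0.045, -0.0042, 648.1035], [-0.0452, 0.9896, -0.1362, 226.0164], [-0.002, 0.1363, 0.9907, 488.6951], [0.0, 0.0, 0.0, 1.0]]
{'time': np.float64(44.05), 'tool_pos': array([647.769, 209.104, 329.08 ]), 'tcp_rot': array([-3.138, -0.454,  1.523]), 'joint_positions': array([0.005, 0.551, 1.053, 0.454, 1.521, 0.032]), 'grip_width': np.float64(54.987), 'contact_force': array([ 0.584, -0.166,  0.578])}
[ 4.384e+02 -2.000e-01  1.021e+02] [4.406e+02 1.000e-01 3.870e+01]
xyz [[0.0, -0.0, 0.26], [0.0, -0.0, 0.26], [0.0, -0.0, 0.26], [0.01, -0.0, 0.25]] 
dr [[-0.0, -0.0, -0.0], [-0.01, -0.0, -0.0], [-0.0, -0.0, -0.0], [-0.01, -0.0, -0.01]]
```

View pics/w20.png

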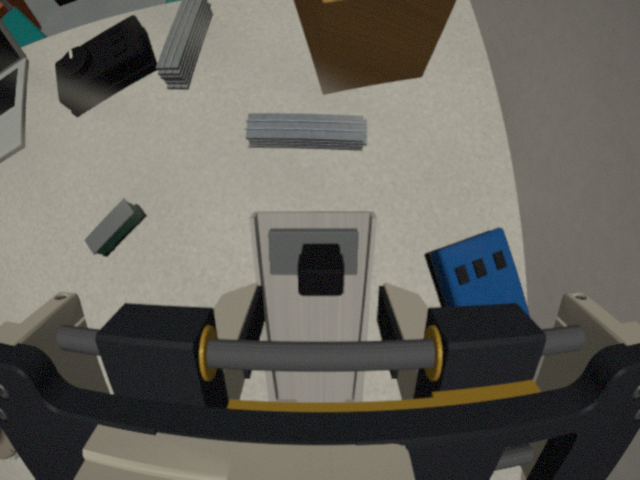

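Tab at (321,268), centred between the fingers. Grip it and push home.

Emit:
carry_out(
  xyz=[
    [0,0,0.26],
    [0,0,0.26],
    [0,0,0.26],
    [0.01,0,0.25],
    [0,0,0],
  ],
  dr=[
    [0,0,0],
    [0,0,0],
    [0,0,0],
    [0,0,0],
    [0,0,0],
  ],
)

```text
time: 44.68
tool_pos: [648.4, 238.3, 273.1]
tcp_rot: [-3.137, -0.454, 1.524]
contact_force: [-0.2, 0.9, -0.1]
grip_width: 55.2
```

Emit:
carry_out(
  xyz=[
    [0,0,0],
    [0,0,0],
    [0,0,0],
    [0,0,0],
  ],
  dr=[
    [0,0,0],
    [0,0,0],
    [0,0,0],
    [0,0,0],
  ],
  gripper=-1,
)

```text
time: 45.18
tool_pos: [649.1, 237.4, 275.1]
tcp_rot: [-3.14, -0.455, 1.524]
contact_force: [-2.3, -0.5, 1.0]
grip_width: 23.5
```

Emit:
carry_out(
  xyz=[
    [-0.25,0,0],
    [-0.25,0,0],
    [-0.25,0,0],
    [-0.25,0,0],
    [-0.25,0,0],
    [-0.25,0,0],
    [-0.25,0,0],
    [0,0,0],
  ],
  dr=[
    [0,0,0],
    [0,0,0],
    [0,0,0],
    [0,0,0],
    [0,0,0],
    [0,0,0],
    [0,0,0],
    [0,0,0],
  ],
)

```text
time: 46.18
tool_pos: [644.7, 140.4, 227.7]
tcp_rot: [-3.139, -0.452, 1.522]
contact_force: [-1.0, -5.6, 3.0]
grip_width: 23.8
```

Emit:
carry_out(
  xyz=[
    [-0.05,0,0],
    [-0.05,0,0],
    [-0.03,0,0],
    [0,0,0],
    [0,0,0],
  ],
  dr=[
    [0,0,0],
    [0,0,0],
    [0,0,0],
    [0,0,0],
    [0,0,0],
  ],
)

```text
time: 46.8
tool_pos: [644.6, 138.4, 226.7]
tcp_rot: [3.141, -0.458, 1.526]
contact_force: [0.1, 7.4, 8.7]
grip_width: 23.8
```

Emit:
carry_out(
  xyz=[
    [0.04,0,0],
    [0,0,0],
    [0,0,0],
    [0,0,0],
    [0,0,-0.3],
    [0,0,-0.6],
    [0,0,-0.6],
    [0,0,0],
  ],
  dr=[
    [0,0,0],
    [0,0,0],
    [0,0,0],
    [0,0,0],
    [0,0,0],
    [0,0,0],
    [0,0,0],
    [0,0,0],
  ],
  gripper=0.2,
)

```text
time: 47.8
tool_pos: [644.0, 97.3, 311.3]
tcp_rot: [3.135, -0.454, 1.526]
contact_force: [-0.1, 0.4, -0.3]
grip_width: 55.1
```

Emit:
carry_out(
  xyz=[
    [-0.7,-0.7,-0.3],
    [-0.7,-0.7,-0.3],
    [-0.6,-0.7,-0.3],
    [-0.6,-0.7,-0.3],
    [-0.6,-0.7,-0.2],
    [0,0,0],
  ],
  dr=[
    [0,0,0],
    [0,0,0],
    [0,0,0],
    [0,0,0],
    [0,0,0],
    [0,0,0],
  ],
)

```text
time: 48.55
tool_pos: [421.4, -102.3, 298.4]
tcp_rot: [-3.138, -0.454, 1.519]
contact_force: [0.9, -0.2, 0.9]
grip_width: 54.8
```

```bash
python3 look.py top t21.png; python3 look.py scene s21.png
python3 - <<'E'
import cv2
t=cv2.imread("pics/t21.png");s=cv2.imread("pics/s21.png")
cv2.imwrite("pics/t21z.png",cv2.resize(t[150:230,220:420],(800,320),interpolation=cv2.INTER_CUBIC))
cv2.imwrite("pics/s21z.png",cv2.resize(s[220:370,215:415],(800,600),interpolation=cv2.INTER_CUBIC))
E
```

```text
[[-0.0251, 0.9942, -0.1048, 417.8803], [-0.9997, -0.0241, 0.0107, 22.0164], [0.0082, 0.1051, 0.9944, 1140.683], [0.0, 0.0, 0.0, 1.0]]
{'time': np.float64(48.6), 'tool_pos': array([ 422.678, -101.42 ,  298.653]), 'tcp_rot': array([-3.14 , -0.455,  1.521]), 'joint_positions': array([-0.668,  0.237,  1.616,  0.365,  1.567, -0.671]), 'grip_width': np.float64(55.135), 'contact_force': array([-0.537, -0.661,  0.327])}
[[-0.7444, -0.5647, 0.3564, 863.3865], [0.6677, -0.631, 0.3949, 415.251], [0.0019, 0.5319, 0.8468, 1015.17], [0.0, 0.0, 0.0, 1.0]]
{'time': np.float64(48.65), 'tool_pos': array([ 423.378, -100.754,  298.718]), 'tcp_rot': array([-3.14 , -0.455,  1.523]), 'joint_positions': array([-0.666,  0.238,  1.615,  0.365,  1.567, -0.671]), 'grip_width': np.float64(54.933), 'contact_force': array([ 0.133,  0.338, -0.704])}
```

View pics/t21.png

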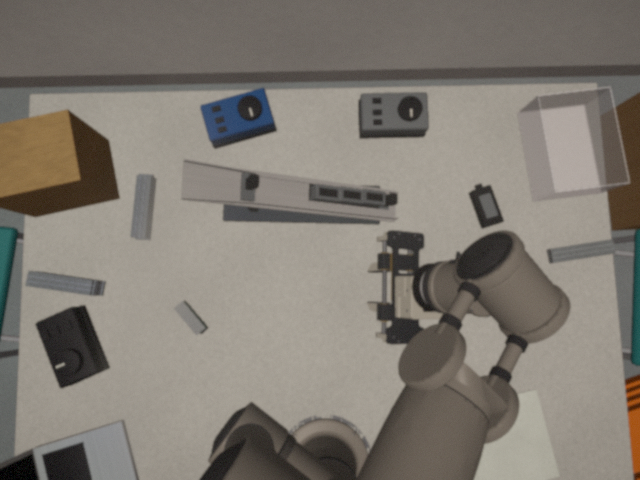

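View pics/t21z.png

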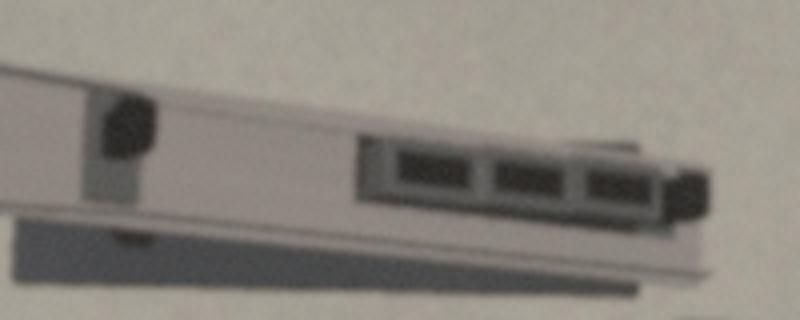

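View pics/s21z.png

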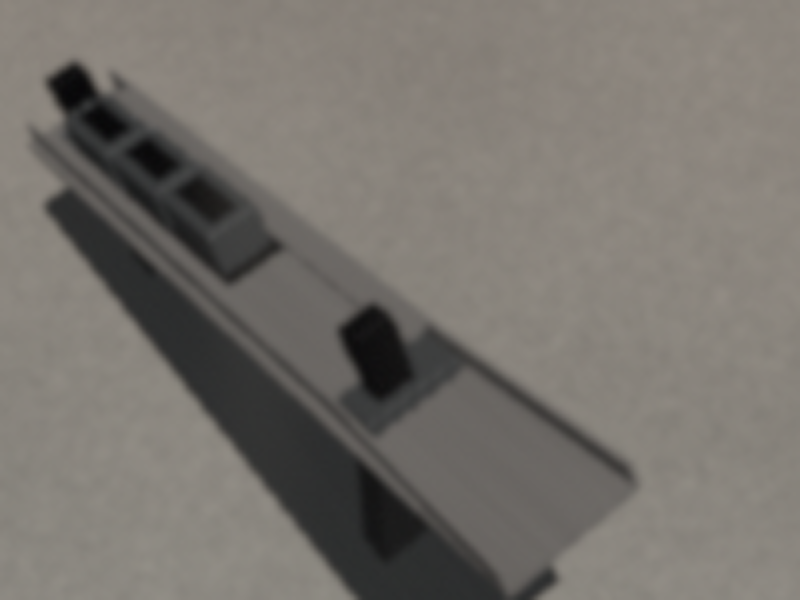

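View pics/s21.png

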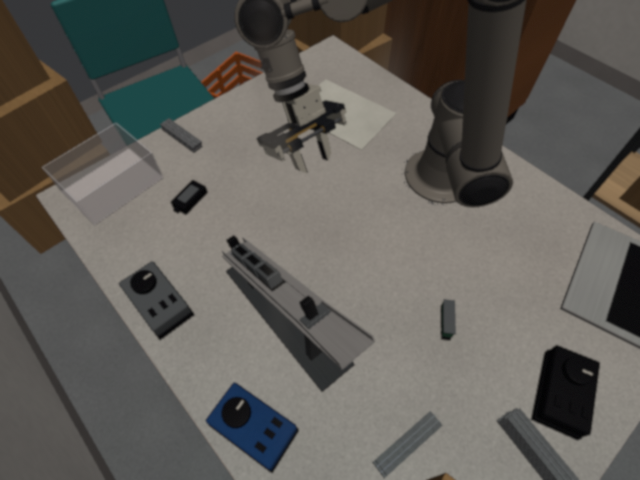

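Run:
```python
from h import *
for f in("top0","t4","t10","t21"):
    im=cv2.imread(f"pics/{f}.png"); m=(im.max(2)<62)
    for nm,(x0,x1,y0,y1) in dict(bot=(388,408,188,212),top=(240,265,168,195)).items():
        ys,xs=np.nonzero(m[y0:y1,x0:x1]); 
        if len(xs): print(f,nm,len(xs),xs.mean()+x0,ys.mean()+y0,xs.max()+x0)
for f in("scene0","s10","s21"):
    im=cv2.imread(f"pics/{f}.png"); m=(im.max(2)<62)[228:246,220:240]; ys,xs=np.nonzero(m); print(f,len(xs),xs.mean()+220,ys.mean()+228,xs.min()+220,ys.min()+228)
```

```text
top0 bot 128 393.75 200.3046875 400
top0 top 166 251.24698795180723 181.7168674698795 257
t4 bot 72 391.5 198.98611111111111 395
t10 bot 72 391.44444444444446 199.0 395
t10 top 141 251.19858156028369 180.87943262411346 264
t21 bot 78 391.37179487179486 199.01282051282053 395
t21 top 151 251.4503311258278 181.86092715231788 257
scene0 104 231.14423076923077 240.5096153846154 225 235
s10 80 233.1125 241.575 228 237
s21 85 233.0705882352941 241.34117647058824 227 236
```

```bash
python3 -c "
from plant import close_job; print(close_job())"
```

```text
the job is handed in; nothing more can be done
None
```

The job is handed in at about 49 s. I found three modules on the table, and all three are in the tube with both caps home. `close_job` gives no verdict, so this rests on my own checks.

- **Caps made ready:** I pushed the bottom cap about 15 mm uphill until it met its stop at about 23 N. I pulled the top cap about 110 mm up to its stop.
- **Modules:** I laid each one in the trough with its screw ledge on the wide-lip side. All three slid down and sit end to end against the bottom cap.
- **Top cap closed:** I pushed it back about 110 mm to its stop, where the force reached about 11 N against the 4 N that moves it. I then opened the gripper and drew the arm clear.
- **Last checks:**
  - The top camera shows the top cap within about 0.2 px of its starting place and the bottom cap within about 0.1 px of its place when pushed home. One pixel is roughly 2.5 mm.
  - No modules are left on the table in the last top and scene views.
  - The wagon, adapter and tracks look unmoved in those views. I did not measure them.

**Disagreements:**
- My first camera fit put the tube floor 4–5 mm too low and its direction about 0.2 degrees off. I corrected both from contact forces and the wrist camera before loading the later modules.
- The wrist camera read the pulled-off top cap about 4 mm short of its stop, while the arm's travel and contact force said it was at the stop. Both readings meet the 0.1 m limit.
- The last module was about 2 degrees skewed in the jaws. I turned the tool to correct that before letting it go.

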